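# Hang the grill scraper on the rail with an S-hook

### The job

Take the S-hook off the rail by its black grip, feel its lower end through the hole in the swivel tab on top of the grill scraper, draw the scraper up out of its holder and hang it on the rail by the hook, then let go once it hangs without swinging wildly. Touch the scraper with the hook only, press and pull gently (hook on scraper or rail stays well under 15 N), and leave the bottle, tumbler and tape roll where they stand.

Things in the scene. Friction and masses are not known exactly. Their poses are not given: they have to be found in the camera images.
- hook_grip (a point): Centre of the black grip block, 18 (x) x 12 (y) x 40 (z) mm, in the middle of a steel S-hook; take it across the 12 mm. Hook axes: z up; the wire lies in the x-z plane; x points across the rail, away from the robot. The rail runs close above, along y: a hand straight above would meet it with its fingers; tilted back towards the robot by 35 to 40 degrees it clears.
- hook_seat (a point): Wire centre at the bottom of the hook's lower bend, 57.5 mm below the grip centre. The lower tip is on the bend's -x side: its end 13.5 mm to -x, its top 49 mm below the grip centre; the back of the bend is the wire 11 mm to +x. Moved to -x, the tip goes through a hole; seen along x tip and bend are 5 mm wide and reach 49 to 60 mm below the grip centre.
- hook_top (a point): Wire centre at the top of the hook's upper bend, 57.5 mm above the grip centre; the wire's underside there rests on the rail. The upper tip is on the +x side (11.5 mm) and reaches down to 44 mm above the grip centre; the back is the wire 11 mm to -x. The hook comes off the rail by rising 13 to 22 mm (higher, the grip meets the rail), then going to -x; it goes on in reverse.
- hook: The S-hook, of 5 mm round steel wire, 120 mm tall, 80 g, hanging on the rail at the start; origin at the grip centre, axes as told for hook_grip.
- rail_mid (a point): Middle of the round steel rail (10 mm thick), on its centre line, 310 mm above the worktop. The rail is fixed, runs 190 mm to either side along this point's y axis, and has a 14 mm post at each end. x points across it, away from the robot.
- rail: The fixed rail with its two posts; origin on the worktop under rail_mid, same axes.
- rivet (a point): Rivet on the scraper's neck that carries the swivel tab, at the tab's mid-thickness. Axes as scraper. The tab, a plate 3 mm thick (x) and 40 mm wide on the +x face, reaches 76 mm up from here. Its hole, 12 mm wide and 18 high, is centred 60 mm from the rivet along the tab, which is left swung sideways about x by an unmeasured angle up to 0.35 rad either way; it turns stiffly (0.15 N m).
- scraper: Flat steel grill scraper, 0.2 kg, blade down in the holder's slot, leaning a little. Origin: centre of the blade's lower edge, 12 mm above the worktop at the start. z up, x along the plate's normal away from the robot, y sideways. Blade 80 (y) x 4 (x) x 75 (z) mm, above it a neck 36 mm wide up to 99 mm; rivet at 84 mm.
- holder: Fixed black slotted block, 56 (x) x 110 (y) x 70 (z) mm, origin on the worktop under the slot's middle; slot 5.5 x 86 mm, 58 mm deep. Its feet reach 60 mm to either side in x. The scraper must rise 58 mm to leave it.
- bottle: White bottle, 58 mm thick, 170 mm tall; leave alone. Origin under its centre.
- tumbler: Glass tumbler, 76 mm across, 95 mm tall; leave alone. Origin under its centre.
- tape: Paper tape roll, 90 mm across, 25 mm high, lying; leave alone. Origin under its centre.
Not all that is in view belongs to the job. Several things look just like the holder: the one meant starts farthest from the robot's base.

How it is judged:
On the way, in this order (a step that is already met when the one before it is completed fails the run):
1. the S-hook has been taken off the rail (40 mm or more away from it, towards the scraper) (x of hook_top in the frame of rail below -0.04 m), for 0.1 s.
2. the hook bears on the scraper through the tab's hole and has drawn it up 20 mm or more (height (world z) of scraper above 0.032 m and distance between hook_seat and rivet between 0.055 and 0.075 m and contact force between hook and scraper above 0.7 N), for 0.2 s.
At the end, for the whole second after the job is handed in: The hook rests on the rail by its upper bend (within 12 mm of the rail's line, between the posts), released; the scraper hangs from its lower bend through the tab's hole, over 30 mm above the worktop and off the holder; swinging gently at most (hook below 0.12 m/s, scraper 0.35) (x of hook_top in the frame of rail between -0.012 and 0.012 m and z of hook_top in the frame of rail between 0.311 and 0.352 m and distance between hook_top and rail_mid below 0.19 m and contact force between hook and rail above 1.5 N and distance between hook_seat and rivet between 0.055 and 0.075 m and contact force between hook and scraper above 0.7 N and contact force between scraper and holder below 0.05 N and height (world z) of scraper above 0.03 m and linear speed of hook below 0.12 m/s and linear speed of scraper below 0.35 m/s); the robot touches nothing.
It fails at once if the hook presses or pulls on the scraper with more than 15 N (contact force between hook and scraper above 15 N).
It fails at once if the hook presses or pulls on the rail with more than 15 N (contact force between hook and rail above 15 N).
It fails at once if the robot itself touches the scraper (contact force between any of the fingers, the arm and scraper above 0.5 N).
It fails at once if the bottle, tumbler or tape roll is moved by more than 30 mm (distance of any of bottle, tumbler, tape from where it was at the start of the episode above 0.03 m).
It also fails if it takes over 72 s, if anything falls off the work surface, if the arm or the gripper's body presses on something with over 40 N, if the wrist force passes 120 N, or if a joint passes its speed limit or range.

### The arm

A 6-joint arm with a two-finger parallel gripper is mounted at the origin on the work surface. World frame = base frame: x ahead of the robot, y to its left, z up, the work surface at z = 0. Lengths are in m, angles in rad, forces in N, time in s.
With the tool pointing down it reaches from about 0.25 to 0.775 m from the base axis. Payload 4 kg.
Tool frame: the origin (TCP) lies midway between the tips of the shut fingers; the grasp point (between the pads) lies 19 mm behind it; z points along the fingers, y is the direction in which the jaws open and shut (so a half turn about z gives the same grasp; the last joint's range is limited). The gripper opens to 94 mm and grips with 3 to 60 N. Pads are 16 mm wide; open, the fingers measure 119 mm over their backs; the gripper's body (75 mm by 177 mm) begins 78 mm behind the grasp point.
Start: joints at [1.212, 0.087, 1.371, -0, 1.684, -0.103], TCP at [0.139, 0.532, 0.206] pointing down, gripper open.
Joint ranges: [-3.1, 3.1], [-0.76, 2.03], [0.27, 2.55], [-1.08, 4.22], [0.17, 2.65], [-2.57, 2.57]. Speed limits (rad/s): [2.79, 2.79, 3.14, 3.14, 3.14, 3.14].

### API

Orientations are given as [roll, pitch, yaw] about the fixed x, y, z axes, in that order (R = Rz(yaw) Ry(pitch) Rx(roll)).
In Python, from bench import robot gives the robot as it stands.
- The arm moves only by the tool carry_out, never from a script. Its argument "deltas" is text: rows parted by semicolons, each of 7 numbers parted by spaces: the shift along the tool's x, y, z in mm, then the turn, a rotation vector about the tool's x, y, z in rad, then the closure, from 0 (fully open) to 1 (shut). A call has exactly 8 rows; each row is the pose to reach, as a shift and turn from the pose commanded when the call began, along the tool's axes at that moment; what a row does not reach only later rows make up. A row lasts 1/12 s, in which the tool goes at most 41.7 mm and 7.16 degrees, less where a joint would pass 70% of its speed; a pose out of reach is approached as far as the arm can. A call with a gripper value outside its range is refused whole. The fingers move at their own pace and stop on an object; the grip force is fixed at half the most. Time passes only in rows, so rows that repeat a pose let the fingers close, or fill a call up. It gives the time, the measured TCP pose, the force and the opening at its end, in the units of the state.
- robot.get_obs(): the state, without advancing time (a new reading comes with each control period).
- robot.snapshot(name): name is "scene" or "top" or "wrist"; returns a dict with "pixels" (400x640x3 uint8, red, green, blue), "range_z" (400x640 float32, m along the optical axis (not along the pixel's ray), 0 where there is no reading), "camera_matrix" (3x3 intrinsics, pixels), "k1" (the pictures are not rectified: a ray, as slopes to the right and down, at radius r is drawn at 1 + k1 r^2 times it, then the intrinsics apply), "rvec" (rotation vector, rad) and "tvec" (3), from world to camera coordinates, as OpenCV has them. Camera axes: x right, y down, z forward; pixel columns grow to the right and rows downward; lengths in m; the calibration is good to about 2 mm. A picture is of the moment at which its call begins.
- robot.close_job(): hands the job in, once; it reports no verdict.
Trained networks look in a picture, given as the dict that the camera call returned (one of the last four; its "shot" number tells which), for a name from the list of things; names that differ only in an ending like _2 or _b are one class to them, and where a whole thing is asked for, a point or a joint stands for the part that bears it (a point fixed in the world has none). Each returns a list of dicts, best first, with "p" (0 to 1); they miss things now and then, are a little off and sometimes report something else, mostly with a low value. They report only what shows in the picture. A call takes as long as a camera call. They do not tell look-alikes from the thing itself.
- robot.look_for(picture, thing): "at" ([x, y, z] in m, in the coordinates of the camera as it stood for that picture, good to about 4 mm: the middle of the surface that is visible of it).
- robot.place_of(picture, thing): "at" ([x, y, z] in m, in the coordinates of the camera as it stood for that picture, good to about 4 mm: a listed point, or the origin of a listed thing).
The state is a dict: "time": time; "joint_positions": joint angles; "qvel": joint speeds; "joint_torque": joint torques, N m; "tool_pos": TCP position; "ee_rot": TCP orientation; "wrist_force": force on the tool from outside, world axes, zero at the start; "wrist_torque": the same for the moment, N m; "width": finger opening in m.
Only numpy, scipy, OpenCV 4.12 (cv2) and the standard library are available. Lean on these libraries where they do the work, as an engineer would, in place of code of your own. Each camera call takes 0.05 s, during which the arm holds its last target.

## Working session

There is one attempt and no reset: what is moved stays moved. The work goes in short steps, Python scripts to look and compute and a tool call to move; the robot and the scene stay as the last step left them, time stands still between calls to the robot, and variables do not carry over. Pictures are saved under pics/ and viewed, and the job is handed in when it is done.

Besides the shell and the picture viewer there is one more tool, called after "Request:" as name(argument=value, ...) on one line, values as JSON. carry_out: Moves the arm, as the interface text tells. Its arguments: {"type":"object","properties":{"deltas":{"type":"string"}},"required":["deltas"]}

```bash
ls; mkdir -p pics; cat > h.py <<'E'
import numpy as np, cv2
from scipy.spatial.transform import Rotation as R
from bench import robot
def cam2w(p,s):
    Rm=cv2.Rodrigues(np.array(s["rvec"],float))[0]; return Rm.T@(np.array(p,float)-np.array(s["tvec"],float).ravel())
def proj(P,s):
    Rm=cv2.Rodrigues(np.array(s["rvec"],float))[0]; c=(Rm@np.atleast_2d(P).T).T+np.array(s["tvec"]).ravel()
    x=c[:,:2]/c[:,2:]; r2=(x**2).sum(1,keepdims=True); x=x*(1+s["k1"]*r2); K=np.array(s["camera_matrix"])
    return x@np.diag([K[0,0],K[1,1]])+K[:2,2]
def rays(s):
    K=np.array(s["camera_matrix"]); v,u=np.mgrid[0:400,0:640]
    xd=np.stack([(u-K[0,2])/K[0,0],(v-K[1,2])/K[1,1]],-1); x=xd.copy()
    for _ in range(15): x=xd/(1+s["k1"]*(x**2).sum(-1,keepdims=True))
    return x
def cloud(s):
    x=rays(s); z=np.array(s["range_z"],float); c=np.concatenate([x*z[...,None],z[...,None]],-1)
    Rm=cv2.Rodrigues(np.array(s["rvec"],float))[0]
    w=(c-np.array(s["tvec"]).ravel())@Rm; w[z<=0]=np.nan; return w
def save(s,n): cv2.imwrite("pics/%s.png"%n,cv2.cvtColor(np.array(s["pixels"]),cv2.COLOR_RGB2BGR))
def crop(s,n,u0,u1,v0,v1,k=4):
    im=cv2.cvtColor(np.array(s["pixels"]),cv2.COLOR_RGB2BGR)[v0:v1,u0:u1]; cv2.imwrite("pics/%s.png"%n,cv2.resize(im,None,fx=k,fy=k,interpolation=cv2.INTER_CUBIC))
E
python3 - <<'E'
from h import *
np.set_printoptions(precision=4,suppress=True)
print(robot.get_obs())
for c in ["scene","top","wrist"]:
    s=robot.snapshot(c); save(s,c+"0")
    print(c,s["camera_matrix"],s["k1"],cam2w([0,0,0],s))
    for t in ["hook_grip","hook_seat","hook_top","rail_mid","rivet","scraper","holder","bottle","tumbler","tape"]:
        print(t,[(round(d["p"],2),cam2w(d["at"],s).round(3).tolist()) for d in robot.place_of(s,t)][:5])
E
```

```text
pics
{'time': 0.0, 'joint_positions': array([ 1.2119,  0.0879,  1.3722,  0.    ,  1.6836, -0.1031]), 'qvel': array([ 0.    ,  0.    ,  0.0013,  0.0006, -0.0018,  0.0009]), 'joint_torque': array([ -0.0014, -34.0166, -30.2433,   0.0717,   0.0328,  -0.0002]), 'tool_pos': array([0.139 , 0.5316, 0.2043]), 'ee_rot': array([-3.1395, -0.0002,  2.8858]), 'wrist_force': array([0.2997, 0.5502, 0.2935]), 'wrist_torque': array([-0.0294,  0.0038,  0.0111]), 'width': 0.0944758489866987}
scene [[379.6141   0.     321.6423]
 [  0.     379.6141 197.9382]
 [  0.       0.       1.    ]] -0.06948110697327205 [ 0.8081 -0.5144  0.9087]
hook_grip [(0.74, [0.679, -0.034, 0.26])]
hook_seat [(0.71, [0.678, -0.033, 0.206])]
hook_top [(0.75, [0.677, -0.032, 0.317])]
rail_mid [(0.9, [0.679, 0.055, 0.314])]
rivet [(0.81, [0.513, 0.054, 0.092])]
scraper [(0.74, [0.509, 0.053, 0.014]), (0.31, [0.513, 0.052, 0.092])]
holder [(0.91, [0.329, 0.104, 0.006]), (0.9, [0.508, 0.051, 0.004]), (0.59, [0.405, -0.163, 0.004])]
bottle [(0.97, [0.518, -0.36, 0.003])]
tumbler [(0.73, [0.574, 0.349, -0.002])]
tape [(0.64, [0.421, 0
[... 233 characters left out ...]
 0.321]), (0.3, [0.427, 0.324, -0.008])]
hook_top [(0.4, [0.681, -0.036, 0.318])]
rail_mid [(0.81, [0.685, 0.048, 0.308])]
rivet [(0.47, [0.515, 0.051, 0.095])]
scraper [(0.6, [0.514, 0.05, 0.014])]
holder [(0.89, [0.508, 0.048, 0.001]), (0.87, [0.334, 0.101, 0.002]), (0.87, [0.408, -0.162, 0.003])]
bottle [(0.75, [0.513, -0.362, 0.0])]
tumbler [(0.83, [0.572, 0.347, -0.006]), (0.26, [0.515, -0.365, 0.001])]
tape [(0.85, [0.427, 0.322, -0.005])]
wrist [[282.9221   0.     318.9436]
 [  0.     282.9221 203.034 ]
 [  0.       0.       1.    ]] -0.042544898511109305 [0.0726 0.5481 0.3845]
hook_grip []
hook_seat []
hook_top []
rail_mid []
rivet []
scraper []
holder []
bottle []
tumbler []
tape []
```

View pics/scene0.png

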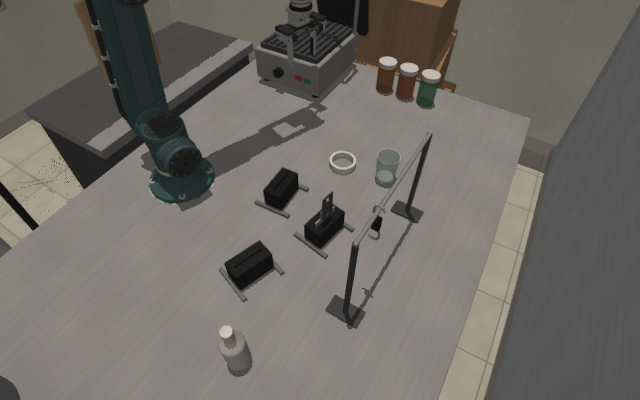

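View pics/top0.png

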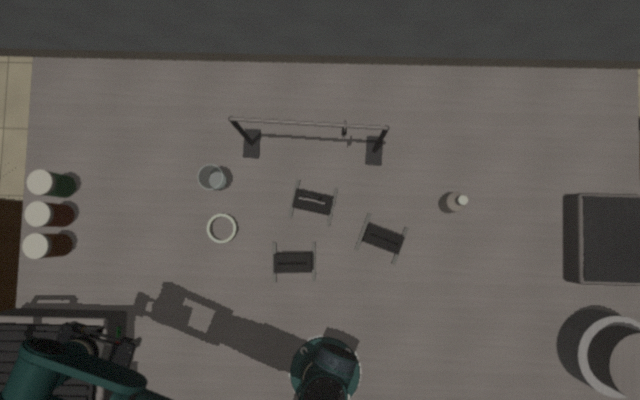

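View pics/wrist0.png

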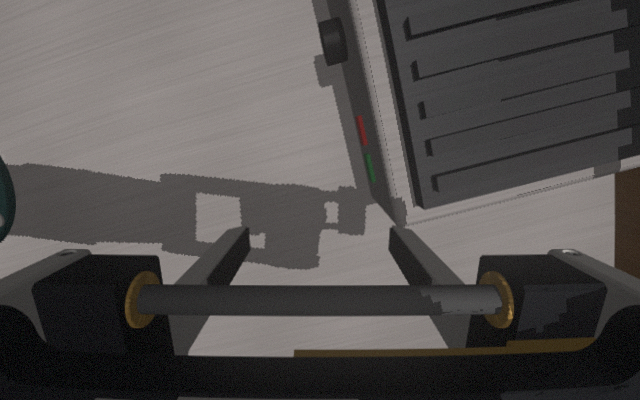

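```bash
python3 - <<'E'
from h import *
np.set_printoptions(precision=4,suppress=True)
for c in ["scene","top"]:
    s=robot.snapshot(c); w=cloud(s)
    crop(s,c+"c1",*((290,450,120,320) if c=="scene" else (260,410,100,230)),k=4 if c=="top" else 3)
    m=(abs(w[...,2]-.312)<.02)&(abs(w[...,0]-.68)<.06)&(abs(w[...,1]-.05)<.25)
    P=w[m]; print(c,len(P))
    if len(P)>10:
        for _ in range(4):
            a=np.polyfit(P[:,1],P[:,0],1); r=abs(P[:,0]-np.polyval(a,P[:,1])); P=P[r<.008]
        print("rail x=",a,len(P),P[:,1].min(),P[:,1].max(),np.median(P[:,2]), P[:,2].max())
    # holder top 
    m=(abs(w[...,2]-.07)<.006)&(abs(w[...,0]-.508)<.07)&(abs(w[...,1]-.05)<.08)
    P=w[m]; print("holder top",len(P),P.mean(0)); r=cv2.minAreaRect(P[:,:2].astype(np.float32)*1000); print(r)
    m=(w[...,2]>.085)&(w[...,2]<.2)&(abs(w[...,0]-.508)<.05)&(abs(w[...,1]-.05)<.06)
    P=w[m]; print("tab",len(P)); print(P[np.argsort(-P[:,2])][:60:3])
    if len(P)>5:
        c0=P.mean(0); U,S,V=np.linalg.svd(P-c0); print(c0,V,S/np.sqrt(len(P)))
    # posts feet
E
```

```text
scene 751
rail x= [0.0415 0.6806] 722 -0.1423488304527353 0.24739986553245044 0.31505752290994093 0.32266263534684936
holder top 521 [0.512  0.0397 0.0712]
((508.5530090332031, 50.158042907714844), (112.08529663085938, 57.22725296020508), 78.72795104980469)
tab 243
[[0.5151 0.0383 0.176 ]
 [0.5174 0.0604 0.1749]
 [0.5108 0.0305 0.1735]
 [0.5194 0.0677 0.1728]
 [0.512  0.044  0.1724]
 [0.5152 0.054  0.1721]
 [0.5158 0.0477 0.1709]
 [0.5111 0.0301 0.1702]
 [0.519  0.0633 0.1691]
 [0.5193 0.0681 0.1684]
 [0.5167 0.0516 0.1674]
 [0.5165 0.0573 0.1657]
 [0.5125 0.0331 0.164 ]
 [0.5192 0.0635 0.161 ]
 [0.5153 0.0546 0.1597]
 [0.5204 0.0669 0.1584]
 [0.5145 0.0402 0.1578]
 [0.5187 0.0648 0.1554]
 [0.5118 0.0294 0.1553]
 [0.5177 0.0614 0.1543]]
[0.5143 0.0473 0.1277] [[-0.0498 -0.0682 -0.9964]
 [-0.2175 -0.973   0.0775]
 [-0.9748  0.2206  0.0336]] [0.0283 0.0147 0.0024]
top 709
rail x= [0.0366 0.68  ] 699 -0.1412156849814455 0.2508931061013459 0.3136183920903957 0.3224986343953261
holder top 584 [0.5086 0.0485 0.0698]
((509.9175109863281, 48.81299591064453), (109.96906280517578, 55.91511535644531), 78.89886474609375)
tab 86
[[0.5184 0.0641 0.1749]
 [0.5137 0.0369 0.1742]
 [0.5164 0.0452 0.1726]
 [0.5141 0.0316 0.1708]
 [0.5164 0.0507 0.17  ]
 [0.5164 0.0562 0.1689]
 [0.5195 0.0537 0.165 ]
 [0.5126 0.0347 0.1539]
 [0.518  0.0627 0.1465]
 [0.5135 0.0406 0.1403]
 [0.5143 0.0438 0.1286]
 [0.5124 0.0327 0.1202]
 [0.5126 0.0357 0.1165]
 [0.5122 0.0613 0.1133]
 [0.5123 0.0585 0.1128]
 [0.5123 0.0642 0.111 ]
 [0.5073 0.0385 0.11  ]
 [0.5098 0.0586 0.1092]
 [0.5075 0.0357 0.1083]
 [0.5073 0.0472 0.1072]]
[0.5127 0.0488 0.1234] [[ 0.0639 -0.0781  0.9949]
 [-0.2019 -0.9773 -0.0638]
 [-0.9773  0.1968  0.0782]] [0.031  0.0156 0.0022]
```

View pics/scenec1.png

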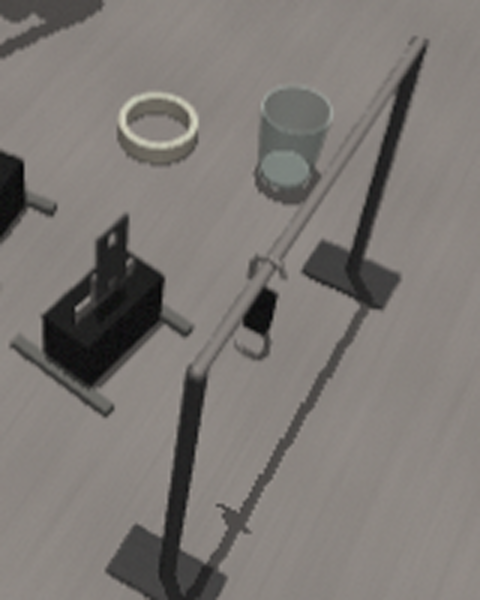

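View pics/topc1.png

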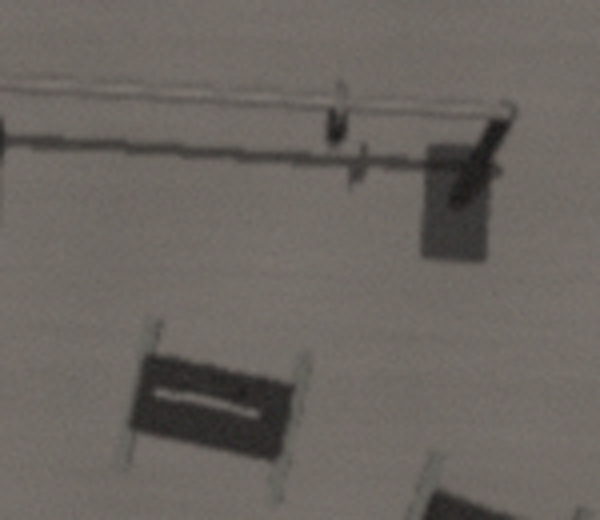

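```bash
cat >> h.py <<'E'
def Rt(th,psi,roll=0):
    z=np.array([np.sin(th)*np.cos(psi),np.sin(th)*np.sin(psi),-np.cos(th)]); y=np.array([-np.sin(psi),np.cos(psi),0]); return np.stack([np.cross(y,z),y,z],1)
def plan(tgt_grasp,Rtgt,mode="line"):
    o=robot.get_obs(); p=np.array(o["tool_pos"]); Rm=R.from_euler("xyz",o["ee_rot"]).as_matrix()
    tcp=np.array(tgt_grasp)+0.019*Rtgt[:,2]
    d=Rm.T@(tcp-p)*1000; rv=R.from_matrix(Rm.T@Rtgt).as_rotvec()
    print("t",round(float(o["time"]),2),"delta mm",d.round(2),"|%.1f|"%np.linalg.norm(d),"rv",rv.round(4),"deg %.1f"%np.degrees(np.linalg.norm(rv)),"F",np.array(o["wrist_force"]).round(2),"w",round(float(o["width"]),4),"grasp",(p-0.019*Rm[:,2]).round(4))
    return d,rv
E
python3 - <<'E'
from h import *
T=Rt(np.radians(38),-0.039)
plan(np.array([.679,-.034,.26])-.1*T[:,2],T)
E
```

```text
t 1.75 delta mm [-616.79 -421.82 -118.34] |756.5| rv [-0.0719 -0.6605 -0.2088] deg 39.9 F [-0.41  0.14  1.12] w 0.0937 grasp [0.1392 0.5321 0.2245]
```

Request:
carry_out(deltas="-25 -17 -5 -0.009 -0.083 -0.026 0.2; -55 -38 -11 -0.018 -0.165 -0.052 0.3; -88 -60 -17 -0.027 -0.248 -0.078 0.4; -121 -83 -23 -0.036 -0.33 -0.104 0.5; -154 -105 -30 -0.045 -0.413 -0.13 0.5; -187 -128 -36 -0.054 -0.495 -0.157 0.5; -220 -150 -43 -0.063 -0.578 -0.183 0.5; -253 -173 -50 -0.072 -0.66 -0.209 0.5")

```text
time: 2.42
tool_pos: [0.3409, 0.2998, 0.2564]
ee_rot: [3.141, 0.667, 3.105]
wrist_force: [0.0, 0.0, -0.5]
width: 0.0479
```

```bash
python3 - <<'E'
from h import *
T=Rt(np.radians(38),-0.039)
plan(np.array([.679,-.034,.26])-.1*T[:,2],T)
E
```

```text
t 2.42 delta mm [-277.44 -321.18  132.71] |444.7| rv [0.0017 0.004  0.0021] deg 0.3 F [ 0.04  0.   -0.49] w 0.0479 grasp [0.3292 0.3002 0.2714]
```

Request:
carry_out(deltas="-24 -28 12 0 0 0 0.5; -48 -56 24 0 0 0 0.5; -72 -84 35 0 0 0 0.5; -97 -112 46 0 0 0 0.5; -121 -140 58 0 0 0 0.5; -145 -168 70 0 0 0 0.5; -169 -196 81 0 0 0 0.5; -190 -220 90 0 0 0 0.5")

```text
time: 3.08
tool_pos: [0.5375, 0.0703, 0.3022]
ee_rot: [3.141, 0.664, 3.101]
wrist_force: [0.8, -0.1, -0.3]
width: 0.0469
```

```bash
python3 - <<'E'
from h import *
T=Rt(np.radians(38),-0.039)
plan(np.array([.679,-.034,.26])-.1*T[:,2],T)
E
```

```text
t 3.08 delta mm [-88.73 -98.52  41.96] |139.1| rv [-0.0009  0.0008 -0.0015] deg 0.1 F [ 0.79 -0.09 -0.35] w 0.0469 grasp [0.5258 0.0708 0.3172]
```

Request:
carry_out(deltas="-22 -24 10 0 0 0 0.5; -44 -49 20 0 0 0 0.5; -66 -73 31 0 0 0 0.5; -80 -90 39 0 0 0 0.5; -88 -98 42 0 0 0 0.5; -88 -98 42 0 0 0 0.5; -88 -98 42 0 0 0 0.5; -88 -98 42 0 0 0 0.5")

```text
time: 3.75
tool_pos: [0.6273, -0.0274, 0.3223]
ee_rot: [3.141, 0.662, 3.104]
wrist_force: [-0.0, 1.3, -0.2]
width: 0.0469
```

```bash
python3 - <<'E'
from h import *
T=Rt(np.radians(38),-0.039)
plan(np.array([.679,-.034,.26])-.1*T[:,2],T)
s=robot.snapshot("wrist"); save(s,"w1")
for t in ["hook_grip","hook_seat","hook_top","rail_mid"]:
    print(t,[(round(d["p"],2),cam2w(d["at"],s).round(4).tolist()) for d in robot.place_of(s,t)][:5])
plan(np.array([.679,-.034,.26])-.1*T[:,2],T)
E
```

```text
t 3.75 delta mm [-2.61 -4.61  0.06] |5.3| rv [ 0.0016 -0.001   0.0009] deg 0.1 F [-0.04  1.3  -0.23] w 0.0469 grasp [ 0.6156 -0.0269  0.3373]
hook_grip [(0.66, [0.6758, -0.037, 0.2646])]
hook_seat [(0.72, [0.6777, -0.0335, 0.2031])]
hook_top [(0.55, [0.6756, -0.0345, 0.3178])]
rail_mid [(0.81, [0.6809, 0.0516, 0.3078])]
t 4.0 delta mm [-2.14 -4.49  0.23] |5.0| rv [ 0.0013 -0.      0.0013] deg 0.1 F [ 0.47  0.53 -0.14] w 0.0471 grasp [ 0.6158 -0.0271  0.3377]
```

View pics/w1.png

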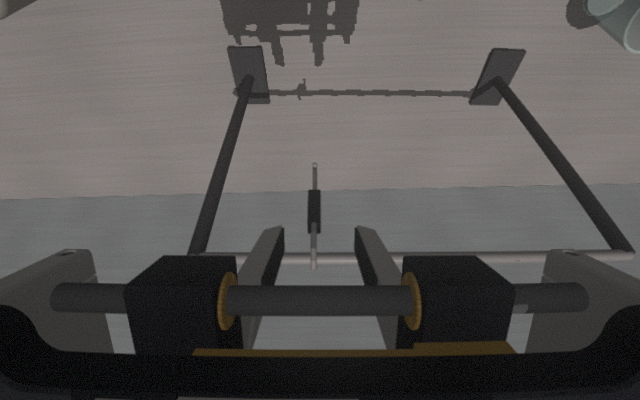

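```bash
python3 - <<'E'
from h import *
np.set_printoptions(precision=4,suppress=True)
s=robot.snapshot("wrist"); w=cloud(s); crop(s,"w1c",260,380,150,280,5)
sub=w[155:255,305:325]
for v in range(160,272,6):
    r=w[v,300:330]; m=(abs(r[:,0]-.68)<.06)&(r[:,2]>.15); 
    if m.any(): print(v,np.where(m)[0]+300,r[m].mean(0))
px=np.array(s["pixels"])
print(proj([[.679,-.034,.26],[.679,-.034,.28],[.679,-.034,.24]],s))
E
```

```text
166 [312 313 314 315 316] [ 0.6691 -0.0352  0.2093]
172 [312 313 314 315 316] [ 0.681  -0.0358  0.2062]
178 [312 313 314 315 316] [ 0.686  -0.0361  0.2104]
184 [312 313 314 315 316] [ 0.6872 -0.0361  0.218 ]
190 [308 309 310 311 312 313 314 315 316 317 318 319] [ 0.669  -0.0354  0.2425]
196 [308 309 310 311 312 313 314 315 316 317 318 319] [ 0.6692 -0.0353  0.2498]
202 [308 309 310 311 312 313 314 315 316 317 318 319] [ 0.669  -0.0352  0.2573]
208 [307 308 309 310 311 312 313 314 315 316 317 318 319] [ 0.669  -0.0356  0.2643]
214 [307 308 309 310 311 312 313 314 315 316 317 318 319] [ 0.6689 -0.0355  0.2712]
220 [307 308 309 310 311 312 313 314 315 316 317 318 319] [ 0.6687 -0.0354  0.2779]
226 [307 308 309 310 311 312 313 314 315 316 317 318 319] [ 0.6716 -0.0355  0.2824]
232 [307 308 309 310 311 312 313 314 315 316 317 318 319] [ 0.6754 -0.0357  0.2863]
238 [310 311 312 313 314 315] [ 0.6649 -0.0354  0.2988]
244 [310 311 312 313 314 315] [ 0.6643 -0.0353  0.3049]
250 [310 311 312 313 314 315] [ 0.6653 -0.0353  0.3099]
256 [300 301 302 303 304 305 306 307 308 309 310 311 312 313 314 315 316 317
 318 319 320 321 322 323 324 325 326 327 329] [ 0.6717 -0.0343  0.312 ]
262 [300 301 302 303 304 305 306 307 308 309 310 311 312 313 314 315 316 317
 318 319 320 321 322 323 324 325 326 327 328 329] [ 0.6763 -0.0342  0.3151]
268 [311 312 313 314 315] [ 0.679  -0.0355  0.3191]
[[315.2951 210.7341]
 [315.1527 228.3027]
 [315.426  194.7023]]
```

View pics/w1c.png

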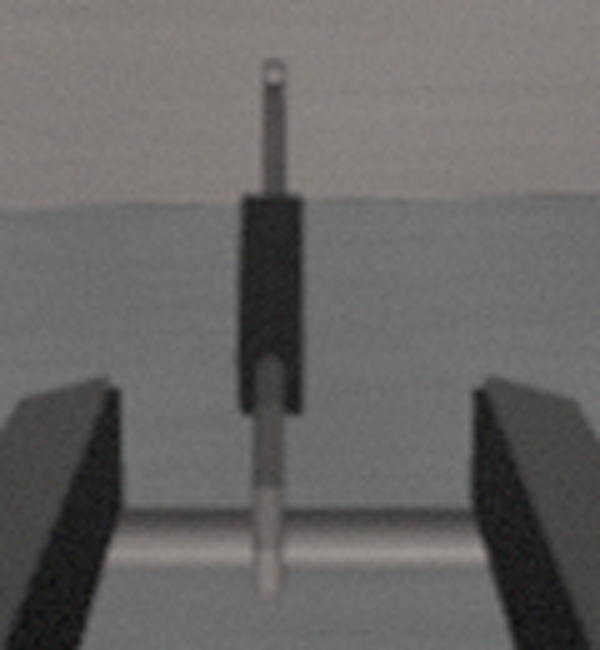

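```bash
python3 - <<'E'
from h import *
T=Rt(np.radians(38),-0.039)
g=np.array([.678,-.0355,.26])
plan(g-.04*T[:,2],T); plan(g,T)
E
```

```text
t 4.05 delta mm [-1.31 -5.9  59.59] |59.9| rv [ 0.0011 -0.      0.0011] deg 0.1 F [-0.44  0.1   0.18] w 0.0472 grasp [ 0.6159 -0.0273  0.3377]
t 4.05 delta mm [-1.31 -5.94 99.59] |99.8| rv [ 0.0011 -0.      0.0011] deg 0.1 F [-0.44  0.1   0.18] w 0.0472 grasp [ 0.6159 -0.0273  0.3377]
```

Request:
carry_out(deltas="0 -1 5 0 0 0 0.5; -1 -3 15 0 0 0 0.5; -1 -5 25 0 0 0 0.5; -1 -6 36 0 0 0 0.5; -1 -6 47 0 0 0 0.5; -1 -6 56 0 0 0 0.5; -1 -6 60 0 0 0 0.5; -1 -6 60 0 0 0 0.5")

```text
time: 4.72
tool_pos: [0.6654, -0.036, 0.2731]
ee_rot: [3.141, 0.659, 3.102]
wrist_force: [0.1, -0.3, 0.3]
width: 0.0468
```

```bash
python3 - <<'E'
from h import *
T=Rt(np.radians(38),-0.039)
g=np.array([.678,-.0355,.26])
s=robot.snapshot("wrist"); crop(s,"w2c",200,440,100,300,3)
plan(g,T)
E
```

```text
t 4.77 delta mm [-1.02  1.05 38.05] |38.1| rv [ 0.0006 -0.0024 -0.    ] deg 0.1 F [-0.62 -0.02  0.29] w 0.047 grasp [ 0.6539 -0.0356  0.2894]
```

View pics/w2c.png

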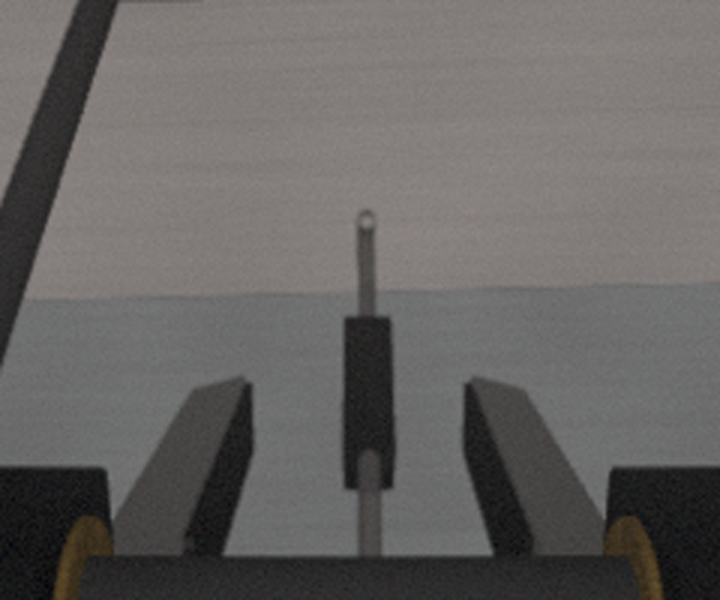

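Request:
carry_out(deltas="0 1 6 0 0 0 0.5; 0 2 13 0 0 0 0.5; -1 2 20 0 0 0 0.5; -1 2 27 0 0 0 0.5; -1 2 34 0 0 0 0.5; -1 2 38 0 0 0 0.5; -1 2 38 0 0 0 0.5; -1 2 38 0 0 0 0.5")

```text
time: 5.43
tool_pos: [0.6897, -0.0351, 0.2457]
ee_rot: [3.141, 0.662, 3.103]
wrist_force: [0.2, 0.4, 0.2]
width: 0.0473
```

```bash
python3 - <<'E'
from h import *
T=Rt(np.radians(38),-0.039)
g=np.array([.678,-.0355,.26])
s=robot.snapshot("wrist"); crop(s,"w3c",200,440,100,300,3)
plan(g,T)
s=robot.snapshot("scene"); crop(s,"s3c",300,460,150,310,4)
E
```

```text
t 5.48 delta mm [ 0.82 -0.88  1.03] |1.6| rv [ 0.0003 -0.0006  0.0001] deg 0.0 F [ 0.56 -0.86  0.17] w 0.0471 grasp [ 0.6781 -0.0346  0.2613]
```

View pics/w3c.png

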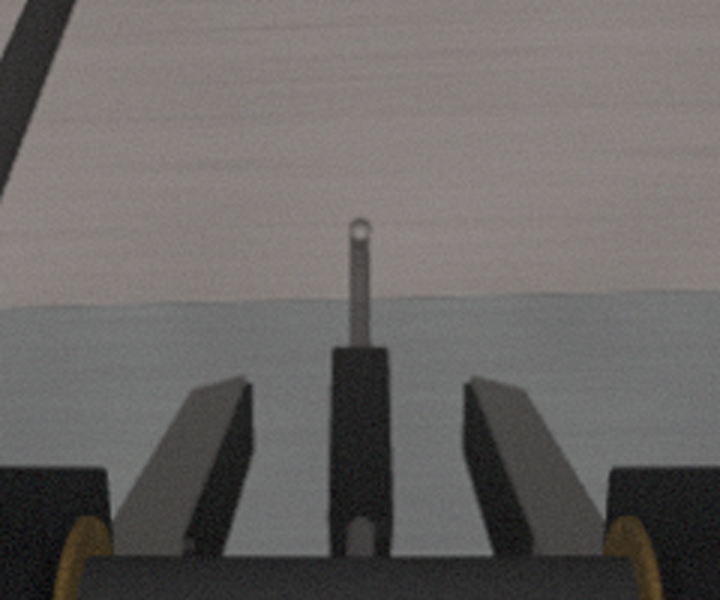

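View pics/s3c.png

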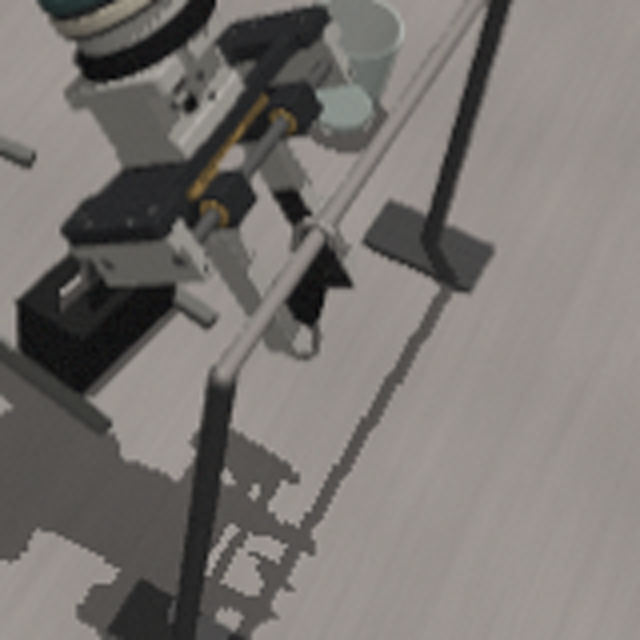

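Request:
carry_out(deltas="0 0 1 0 0 0 0.7; 0 0 1 0 0 0 0.8; 0 0 1 0 0 0 0.9; 0 0 1 0 0 0 1; 0 0 1 0 0 0 1; 0 0 1 0 0 0 1; 0 0 1 0 0 0 1; 0 0 1 0 0 0 1")

```text
time: 6.2
tool_pos: [0.6903, -0.035, 0.2457]
ee_rot: [3.141, 0.663, 3.103]
wrist_force: [-1.0, 0.3, -0.1]
width: 0.0118
```

```bash
python3 - <<'E'
from h import *
T=Rt(np.radians(38),-0.039)
g=np.array([.678,-.0355,.26])
s=robot.snapshot("wrist"); crop(s,"w4c",200,440,100,300,3)
plan(g,T)
Rm=R.from_euler("xyz",robot.get_obs()["ee_rot"]).as_matrix()
print("world up 17mm in tool",(Rm.T@[0,0,17]).round(1),"then -x 75",(Rm.T@np.array([-.999*75,.039*75,17])).round(1))
E
```

```text
t 6.25 delta mm [ 0.83 -0.93  0.19] |1.3| rv [ 0.0003 -0.0004  0.0001] deg 0.0 F [-0.09  0.26  0.35] w 0.012 grasp [ 0.6786 -0.0346  0.2607]
world up 17mm in tool [-10.5   0.  -13.4] then -x 75 [ 48.6   0.  -59.5]
```

View pics/w4c.png

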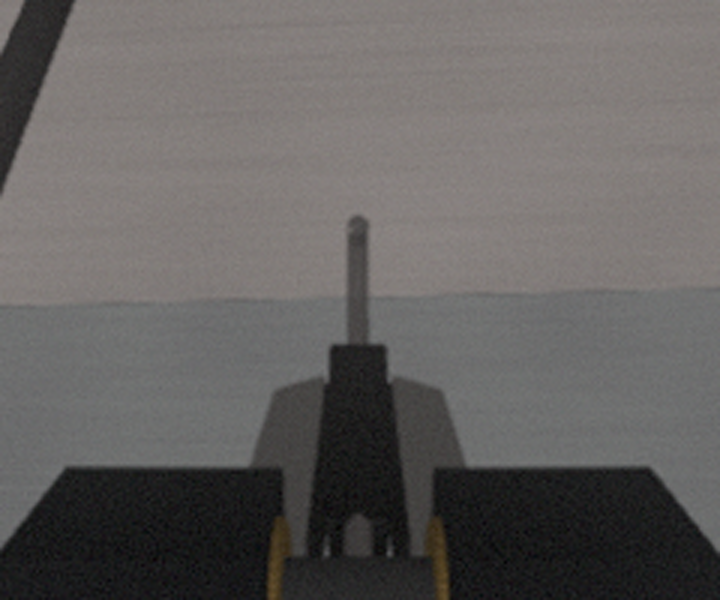

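Request:
carry_out(deltas="-2 0 -3 0 0 0 1; -5 0 -6 0 0 0 1; -8 0 -10 0 0 0 1; -11 0 -14 0 0 0 1; -11 0 -14 0 0 0 1; -11 0 -14 0 0 0 1; -11 0 -14 0 0 0 1; -11 0 -14 0 0 0 1")

```text
time: 6.92
tool_pos: [0.6902, -0.0351, 0.2629]
ee_rot: [3.141, 0.662, 3.103]
wrist_force: [0.3, -0.2, -1.3]
width: 0.0117
```

```bash
python3 - <<'E'
from h import *
T=Rt(np.radians(38),-0.039)
g=np.array([.678,-.0355,.26])
s=robot.snapshot("scene"); crop(s,"s5c",320,440,160,280,5)
plan(g+[0,0,.0175],T)
E
```

```text
t 6.97 delta mm [ 0.51 -0.9  -0.01] |1.0| rv [ 0.0004 -0.0014  0.0001] deg 0.1 F [ 0.55 -0.41 -0.21] w 0.0116 grasp [ 0.6785 -0.0346  0.2778]
```

View pics/s5c.png

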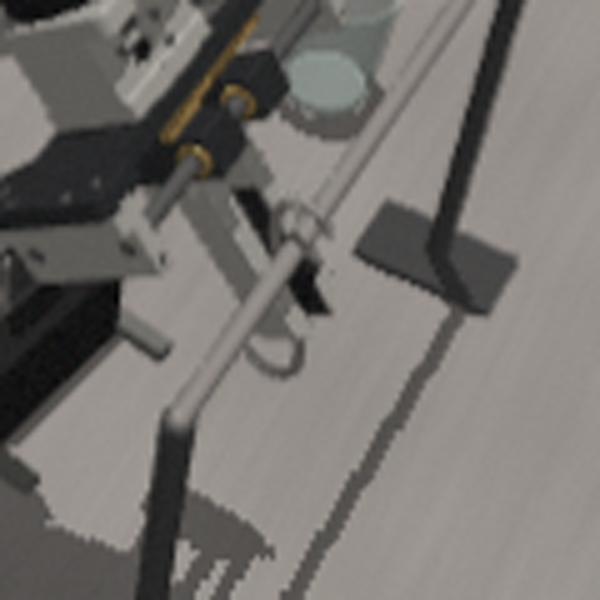

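Request:
carry_out(deltas="4 0 -3 0 0 0 1; 10 0 -8 0 0 0 1; 18 0 -14 0 0 0 1; 27 0 -21 0 0 0 1; 36 0 -28 0 0 0 1; 45 0 -35 0 0 0 1; 52 0 -41 0 0 0 1; 55 0 -43 0 0 0 1")

```text
time: 7.63
tool_pos: [0.6191, -0.0323, 0.264]
ee_rot: [3.142, 0.664, 3.103]
wrist_force: [0.8, 0.2, -1.1]
width: 0.0121
```

```bash
python3 - <<'E'
from h import *
np.set_printoptions(precision=4,suppress=True)
T=Rt(np.radians(38),-0.039)
plan(np.array([.61,-.0355,.278]),T)
s=robot.snapshot("scene"); save(s,"s6")
for t in ["hook_grip","hook_seat","hook_top","rivet"]:
    print(t,[(round(d["p"],2),cam2w(d["at"],s).round(4).tolist()) for d in robot.place_of(s,t)][:5])
s=robot.snapshot("wrist"); save(s,"w6")
for t in ["hook_grip","hook_seat","hook_top","rivet","scraper"]:
    print(t,[(round(d["p"],2),cam2w(d["at"],s).round(4).tolist()) for d in robot.place_of(s,t)][:5])
E
```

```text
t 7.63 delta mm [-1.51 -3.57  2.43] |4.6| rv [0.0001 0.0003 0.0001] deg 0.0 F [ 0.82  0.23 -1.11] w 0.0121 grasp [ 0.6075 -0.0318  0.279 ]
hook_grip [(0.43, [0.6045, -0.0323, 0.2795])]
hook_seat [(0.43, [0.6075, -0.0324, 0.222]), (0.22, [0.5175, -0.3601, 0.0001])]
hook_top [(0.62, [0.603, -0.0324, 0.3346]), (0.37, [0.6101, -0.0324, 0.2718])]
rivet [(0.79, [0.5147, 0.052, 0.0941])]
hook_grip [(0.96, [0.6062, -0.0321, 0.2783]), (0.3, [0.6092, -0.0323, 0.3352])]
hook_seat [(0.67, [0.6087, -0.0348, 0.2237])]
hook_top [(0.89, [0.6071, -0.0307, 0.3325])]
rivet [(0.66, [0.6056, -0.0325, 0.3318]), (0.47, [0.6048, -0.0343, 0.2771])]
scraper []
```

View pics/w6.png

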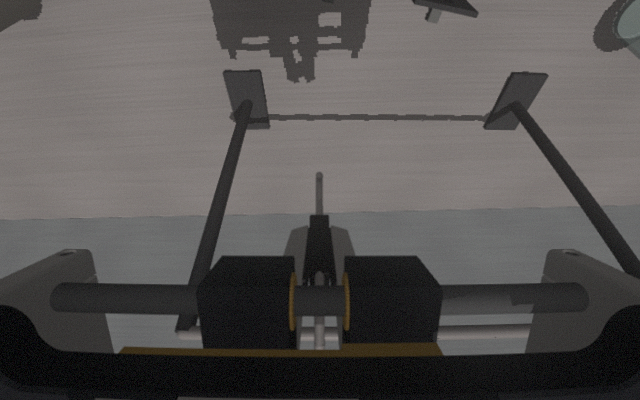

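View pics/s6.png

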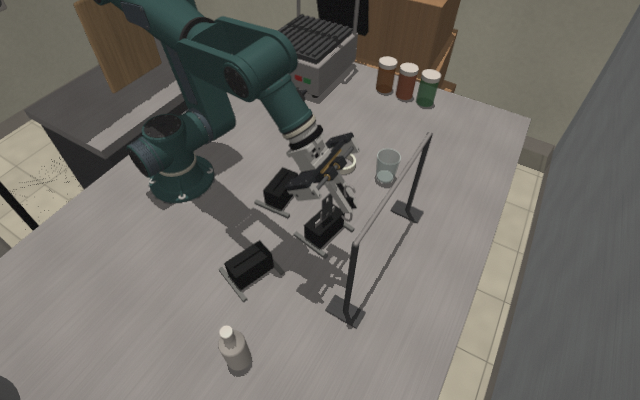

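```bash
python3 - <<'E'
import cv2
im=cv2.imread("pics/scene0.png")[180:245,300:355]; cv2.imwrite("pics/tab0.png",cv2.resize(im,None,fx=9,fy=9,interpolation=cv2.INTER_NEAREST))
E
python3 - <<'E'
from h import *
np.set_printoptions(precision=4,suppress=True)
# tab plane from the current top+scene clouds
s=robot.snapshot("scene"); w=cloud(s)
m=(w[...,2]>.118)&(w[...,2]<.178)&(abs(w[...,0]-.512)<.03)&(abs(w[...,1]-.05)<.04)
P=w[m]; vv,uu=np.where(m); print(len(P),uu.min(),uu.max(),vv.min(),vv.max())
n=np.array([.981,-.194,0])
A=np.c_[P[:,1]-.05,P[:,2]-.15,np.ones(len(P))]; sel=np.ones(len(P),bool)
for _ in range(5):
    c,*_=np.linalg.lstsq(A[sel],P[sel,0],rcond=None); r=P[:,0]-A@c; sel=abs(r)<.004
print("x=",c,sel.sum(),r[sel].std())
# range map within tab
for v in range(184,228):
    print(v,"".join("#" if m[v,u] else "." for u in range(305,350)))
np.save("c.npy",c)
E
```

```text
137 322 332 193 212
x= [ 0.1946 -0.0136  0.5161] 137 0.0009335664799585262
184 .............................................
185 .............................................
186 .............................................
187 .............................................
188 .............................................
189 .............................................
190 .............................................
191 .............................................
192 .............................................
193 ........................##...................
194 .......................###...................
195 .....................######..................
196 ....................########.................
197 ...................#########.................
198 ..................####.#####.................
199 .................####..####..................
200 .................####..####..................
201 .................##########..................
202 .................##########..................
203 .................##########..................
204 .................####
[... 474 characters left out ...]

214 .............................................
215 .............................................
216 .............................................
217 .............................................
218 .............................................
219 .............................................
220 .............................................
221 .............................................
222 .............................................
223 .............................................
224 .............................................
225 .............................................
226 .............................................
227 .............................................
```

View pics/tab0.png

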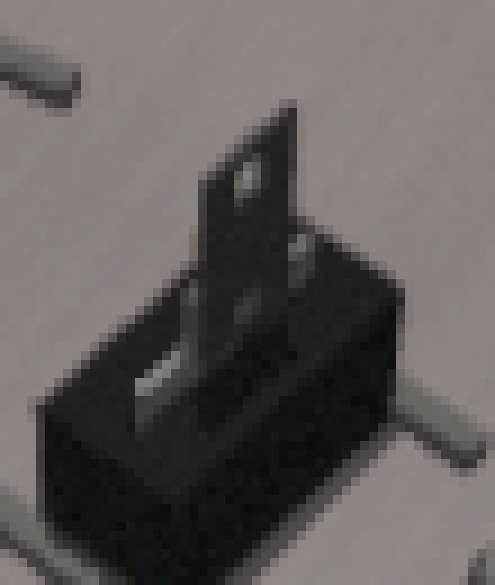

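```bash
cat > tab.py <<'E'
from h import *
def hit(s,u,v,c):
    K=np.array(s["camera_matrix"]); xd=np.array([(u-K[0,2])/K[0,0],(v-K[1,2])/K[1,1]]); x=xd
    for _ in range(15): x=xd/(1+s["k1"]*(x@x))
    Rm=cv2.Rodrigues(np.array(s["rvec"],float))[0]; d=Rm.T@np.r_[x,1]; o=cam2w([0,0,0],s)
    # d.x t+o.x = c0 (y-.05)+c1(z-.15)+c2
    n=np.array([1,-c[0],-c[1]]); k=c[2]-.05*c[0]-.15*c[1]
    return o+d*((k-n@o)/(n@d))
E
python3 - <<'E'
from tab import *
np.set_printoptions(precision=4,suppress=True)
s=robot.snapshot("scene"); c=np.load("c.npy")
for n,u,v in [("hole",326.9,199.1),("hole_top",327.8,196.8),("hole_bot",326.2,201.2),("topright",332.2,191.4),("topleft",322,198.8),("botleft z",322,220),("rightedge",332.3,205)]:
    print(n,hit(s,u,v,c))
# predicted from holder geometry
ho=np.array([.509,.0495]); yw=-.195; ex=np.array([np.cos(yw),np.sin(yw)]); ey=np.array([-np.sin(yw),np.cos(yw)])
print(proj([[.514,.05,.096]],s))
im=cv2.cvtColor(np.array(s["pixels"]),cv2.COLOR_RGB2BGR)
E
```

```text
hole [0.5156 0.0482 0.158 ]
hole_top [0.5162 0.0516 0.1641]
hole_bot [0.5152 0.0456 0.1519]
topright [0.5195 0.0688 0.1702]
topleft [0.5116 0.029  0.1763]
botleft z [0.513  0.0296 0.0876]
rightedge [0.5208 0.0714 0.1125]
[[326.0954 213.1318]]
```

```bash
python3 - <<'E'
from h import *
plan([.568,.038,.235],Rt(np.radians(38),-.195))
E
```

```text
t 8.28 delta mm [61.14 66.44  7.15] |90.6| rv [ 0.0964 -0.0009  0.1231] deg 9.0 F [-0.32  0.32 -1.16] w 0.0119 grasp [ 0.609  -0.0319  0.2782]
```

Request:
carry_out(deltas="5 6 1 0.01 0 0.01 1; 15 17 2 0.024 0 0.03 1; 26 28 3 0.04 0 0.05 1; 37 40 4 0.056 0 0.071 1; 47 51 5 0.072 0 0.092 1; 56 60 6 0.086 0 0.11 1; 61 66 7 0.096 0 0.123 1; 61 66 7 0.096 0 0.123 1")

```text
time: 8.95
tool_pos: [0.5784, 0.037, 0.2188]
ee_rot: [3.141, 0.66, 2.949]
wrist_force: [-0.1, -0.6, -0.9]
width: 0.0113
```

```bash
python3 - <<'E'
from h import *
plan([.568,.038,.235],Rt(np.radians(38),-.195))
s=robot.snapshot("wrist"); save(s,"w7")
for t in ["hook_grip","hook_seat","hook_top","rivet","scraper"]:
    print(t,[(round(d["p"],2),cam2w(d["at"],s).round(4).tolist()) for d in robot.place_of(s,t)][:5])
E
```

```text
t 8.95 delta mm [-1.76 -1.03 -0.14] |2.0| rv [ 0.0017 -0.003   0.0019] deg 0.2 F [-0.05 -0.56 -0.94] w 0.0113 grasp [0.567  0.0392 0.2338]
hook_grip [(0.74, [0.5641, 0.038, 0.2335])]
hook_seat [(0.76, [0.5641, 0.0407, 0.1754])]
hook_top [(0.66, [0.5655, 0.0385, 0.2878])]
rivet [(0.68, [0.5102, 0.0518, 0.0962])]
scraper []
```

View pics/w7.png

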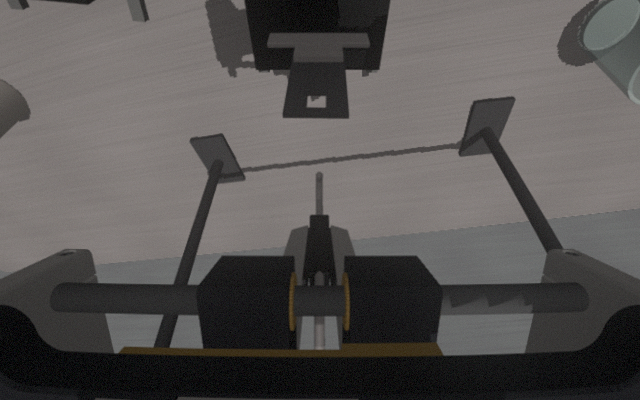

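```bash
python3 - <<'E'
from tab import *
np.set_printoptions(precision=4,suppress=True)
s=robot.snapshot("wrist"); crop(s,"w7c",270,370,20,130,7); w=cloud(s)
m=(w[...,2]>.115)&(w[...,2]<.18)&(abs(w[...,0]-.512)<.03)&(abs(w[...,1]-.05)<.04)
P=w[m]; A=np.c_[P[:,1]-.05,P[:,2]-.15,np.ones(len(P))]; sel=np.ones(len(P),bool)
for _ in range(8):
    c,*_=np.linalg.lstsq(A[sel],P[sel,0],rcond=None); r=P[:,0]-A@c; sel=abs(r)<.003
print("front plane",c,len(P),sel.sum(),r[sel].std()); np.save("cw.npy",c)
g=np.array(s["pixels"]).mean(2)
vv,uu=np.where((g[95:109,303:330]>70)); 
print(np.percentile(g[40:115,290:345],[5,50,95]))
for v in range(92,120): print(v," ".join("%3d"%x for x in g[v,300:334:1]))
E
```

```text
front plane [0.1944 0.0107 0.5137] 2768 2766 0.0006772171306611194
[ 32.7333  42.     111.3333]
92  41  43  39  44  37  40  43  38  38  32  46  67  61  70  69  69  69  66  64  71 105 131 126 126 127 126 126 129 111  76  44  39  41  44
93  41  31  41  36  40  43  41  35  41  42  53  60  64  68  67  69  69  67  72  71 105 129 128 126 127 124 125 124 113  75  41  40  38  40
94  41  44  38  42  44  44  42  43  35  35  49  61  71  63  68  62  72  65  64  69 105 125 123 125 121 126 122 125 111  74  43  35  34  46
95  43  38  39  44  42  41  41  41  36  37  57  70  66  67  69  66  67  68  71  76 105 123 125 122 124 122 123 124 112  71  42  41  47  43
96  43  40  42  47  44  37  41  37  36  43  53  69  67  65  69  67  69  95 113 117 123 124 126 121 124 124 124 126 111  76  46  42  41  39
97  44  44  37  39  39  46  40  43  40  41  55  65  62  69  71  71  70  78 110 127 125 127 124 124 127 127 124 125 113  77  41  39  45  35
98  37  44  40  37  45  42  43  39  42  46  65  69  72  97 116 124 116 117 121 121 126 126 123 123 127 129 127 124 115  74  46  42  44  43
99  43  45  48  42  43  40  49 
[... 2207 characters left out ...]

115 127 127 128 126 129 129 132 129 128 129 130 129 129 126 125 128 128 127 124 127 124 124 128 127 122 126 124 123 124 125 123 124 123 121
116 127 128 128 128 130 129 130 128 130 131 126 129 128 124 126 125 125 127 127 125 124 125 125 123 126 125 125 122 123 121 121 123 122 123
117 124 124 129 127 127 127 126 127 126 129 127 123 124 124 122 124 124 123 124 119 126 124 120 122 117 123 127 120 124 123 125 122 127 123
118 130 128 127 128 130 127 127 128 127 125 126 123 126 125 122 123 126 122 120 122 124 122 126 128 124 125 126 126 125 129 129 127 126 126
119 130 128 122 126 125 123 125 128 124 125 124 123 123 122 124 126 128 124 128 126 130 124 125 125 126 124 127 125 125 123 124 126 122 125
```

View pics/w7c.png

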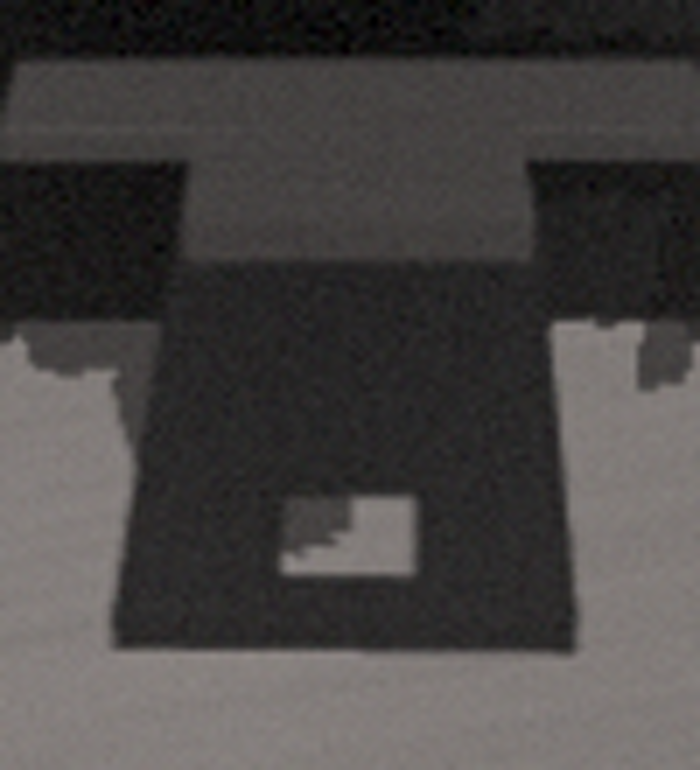

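```bash
python3 - <<'E'
from tab import *
np.set_printoptions(precision=4,suppress=True)
s=robot.snapshot("wrist"); c=np.load("cw.npy"); w=cloud(s)
for n,u,v in [("hole bottom L",309.7,90.7),("hole bottom R",329,90.7),("hole top",319.3,102.2),("tab top L",286.1,112.3),("tab top R",352.4,112.8),("edge L low",292.9,66),("edge R low",348.6,66)]:
    print(n,hit(s,u-.5+.5,v,c))
# hook in cloud
for v in range(172,250,4):
    r=w[v,310:330]; m=(abs(r[:,0]-.57)<.04)&(r[:,2]>.1)
    if m.any(): print(v,np.where(m)[0]+310,r[m].mean(0))
plan([.568,.038,.235],Rt(np.radians(38),-.195))
E
```

```text
hole bottom L [0.5119 0.0408 0.1515]
hole bottom R [0.5143 0.053  0.1516]
hole top [0.5132 0.0468 0.1646]
tab top L [0.5096 0.0275 0.175 ]
tab top R [0.5171 0.0659 0.1758]
edge L low [0.5092 0.0284 0.1183]
edge R low [0.5168 0.0676 0.1187]
172 [318 319] [0.5541 0.0381 0.1833]
176 [315 316 317 318 319 320 321] [0.5554 0.0375 0.1857]
180 [316 317 318 319 320 321] [0.5641 0.0361 0.1813]
184 [316 317 318 319 320 321] [0.5687 0.0352 0.1808]
188 [316 317 318 319 320 321] [0.5715 0.0346 0.1822]
192 [316 317 318 319 320 321] [0.5735 0.0342 0.1844]
196 [316 317 318 319 320 321] [0.5751 0.0339 0.1868]
200 [316 317 318 319 320 321] [0.5759 0.0338 0.1899]
204 [316 317 318 319 320 321] [0.5761 0.0337 0.1935]
208 [316 318 319 320 321] [0.5763 0.0339 0.197 ]
212 [315 316 317 318 319 320 321] [0.5762 0.0333 0.2006]
216 [310 311 312 313 314 315 316 317 318 319 320 321 322 323 324 325 326 327] [0.5585 0.0372 0.2171]
220 [310 311 312 313 314 315 316 317 318 319 320 321 322 323 324 325 326 327
 328] [0.5585 0.0375 0.2202]
224 [310 311 312 313 314 315 316 317 318 319 320 321 322 323 324 325 326 327
 328] [0.5587 0.0375 0.223 ]
228 [310 311 312 313 314 315 316 317 318 319 320 321 322 323 324 325 326 327
 328 329] [0.5594 0.0377 0.2255]
232 [310 311 312 313 314 315 316 317 318 319 320 321 322 323 324 325 326 327
 328 329] [0.559  0.0377 0.2287]
236 [310 311 312 313 314 315 316 317 318 319 320 321 322 323 324 325 326 327
 328 329] [0.5589 0.0377 0.2315]
240 [310 311 312 313 314 315 316 317 318 319 320 321 322 323 324 325 326 327
 328 329] [0.5586 0.0378 0.2344]
244 [310 311 312 313 314 315 316 317 318 319 320 321 322 323 324 325 326 327
 328 329] [0.5582 0.0379 0.2374]
248 [310 311 312 313 314 315 316 317 318 319 320 321 322 323 324 325 326 327
 328 329] [0.5581 0.0379 0.2401]
t 9.35 delta mm [0.83 1.05 0.39] |1.4| rv [-0.0002 -0.     -0.0007] deg 0.0 F [ 0.3   0.18 -1.88] w 0.0119 grasp [0.5682 0.0369 0.2358]
```

```bash
python3 - <<'E'
from h import *
T=Rt(np.radians(38),-.195); ex=np.array([np.cos(.195),-np.sin(.195),0])
t=np.array([.5146,.0471,.2105])
plan(t+.048*ex,T); plan(t+.022*ex,T); plan(t,T)
E
```

```text
t 9.35 delta mm [20.76 -0.39 15.91] |26.2| rv [-0.0002 -0.     -0.0007] deg 0.0 F [ 0.3   0.18 -1.88] w 0.0119 grasp [0.5682 0.0369 0.2358]
t 9.35 delta mm [41.25 -0.4  -0.09] |41.2| rv [-0.0002 -0.     -0.0007] deg 0.0 F [ 0.3   0.18 -1.88] w 0.0119 grasp [0.5682 0.0369 0.2358]
t 9.35 delta mm [ 58.58  -0.42 -13.64] |60.2| rv [-0.0002 -0.     -0.0007] deg 0.0 F [ 0.3   0.18 -1.88] w 0.0119 grasp [0.5682 0.0369 0.2358]
```

Request:
carry_out(deltas="5 0 4 0 0 0 1; 10 0 8 0 0 0 1; 15 0 12 0 0 0 1; 21 0 16 0 0 0 1; 26 0 12 0 0 0 1; 32 0 7 0 0 0 1; 36 0 4 0 0 0 1; 36 0 4 0 0 0 1")

```text
time: 10.02
tool_pos: [0.5532, 0.0407, 0.1957]
ee_rot: [3.141, 0.664, 2.947]
wrist_force: [-0.1, 1.0, 0.1]
width: 0.0118
```

```bash
python3 - <<'E'
from tab import *
np.set_printoptions(precision=4,suppress=True)
T=Rt(np.radians(38),-.195); ex=np.array([np.cos(.195),-np.sin(.195),0])
t=np.array([.5146,.0471,.2105])
s=robot.snapshot("wrist"); crop(s,"w8c",260,380,50,230,4)
plan(t+.022*ex,T); plan(t,T)
s=robot.snapshot("scene"); crop(s,"s8c",290,370,150,250,7)
E
```

```text
t 10.07 delta mm [ 4.99 -1.21 -3.26] |6.1| rv [0.001  0.0011 0.0003] deg 0.1 F [ 0.09  0.14 -0.96] w 0.0117 grasp [0.5422 0.0429 0.211 ]
t 10.07 delta mm [ 22.31  -1.19 -16.83] |28.0| rv [0.001  0.0011 0.0003] deg 0.1 F [ 0.09  0.14 -0.96] w 0.0117 grasp [0.5422 0.0429 0.211 ]
```

View pics/w8c.png

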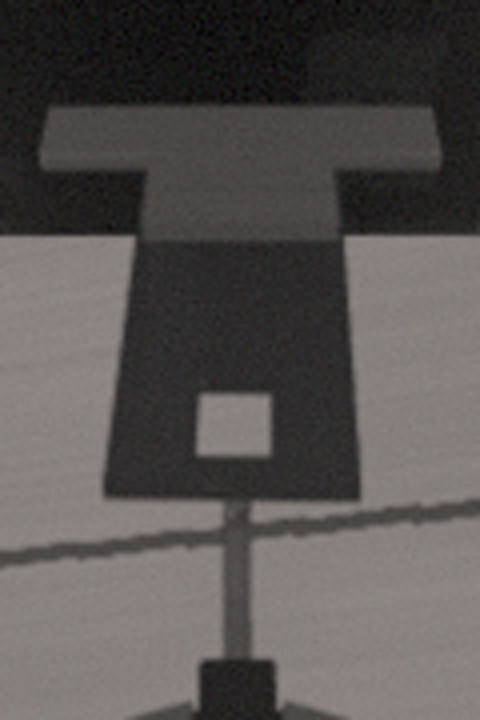

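View pics/s8c.png

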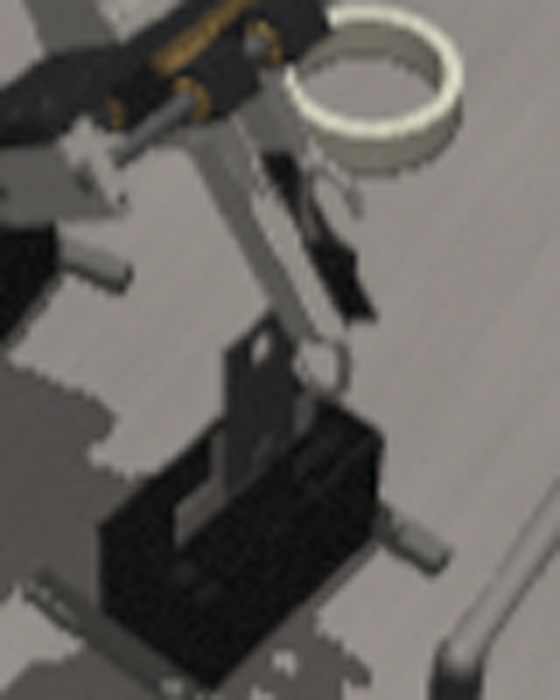

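Request:
carry_out(deltas="2 0 -1 0 0 0 1; 4 -0.5 -3 0 0 0 1; 6 -0.7 -4.5 0 0 0 1; 8 -0.7 -6 0 0 0 1; 10 -0.7 -7.5 0 0 0 1; 12 -0.7 -9 0 0 0 1; 14 -0.7 -10.5 0 0 0 1; 14 -0.7 -10.5 0 0 0 1")

```text
time: 10.78
tool_pos: [0.5363, 0.0431, 0.1947]
ee_rot: [3.141, 0.663, 2.947]
wrist_force: [0.7, -0.1, -0.6]
width: 0.0117
```

```bash
python3 - <<'E'
from tab import *
np.set_printoptions(precision=4,suppress=True)
T=Rt(np.radians(38),-.195); ex=np.array([np.cos(.195),-np.sin(.195),0])
t=np.array([.5146,.0471,.2105])
s=robot.snapshot("wrist"); crop(s,"w9c",260,380,50,230,4)
plan(t,T)
E
```

```text
t 10.83 delta mm [ 7.89 -0.29 -7.04] |10.6| rv [ 0.0004 -0.0003  0.0002] deg 0.0 F [-0.37 -0.17 -0.46] w 0.0116 grasp [0.525  0.0453 0.2098]
```

View pics/w9c.png

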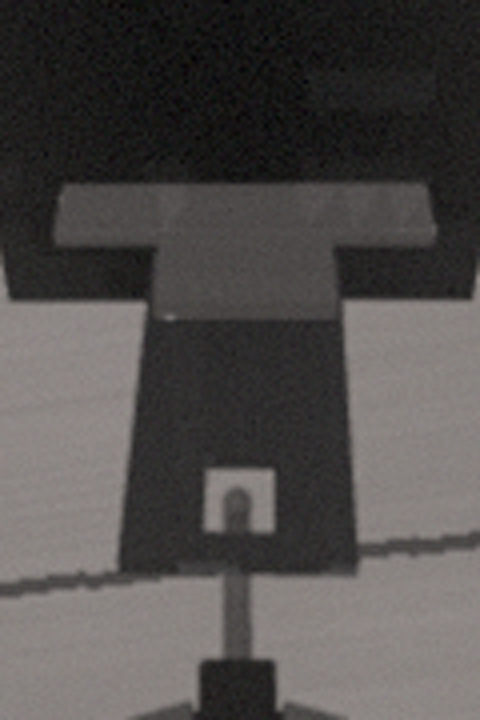

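Request:
carry_out(deltas="1 0 -1 0 0 0 1; 2 0 -2 0 0 0 1; 3 0 -3 0 0 0 1; 4 0 -4 0 0 0 1; 5 0 -5 0 0 0 1; 6.5 0 -6 0 0 0 1; 8 0 -7 0 0 0 1; 8 0 -7 0 0 0 1")

```text
time: 11.5
tool_pos: [0.5259, 0.0451, 0.1953]
ee_rot: [3.141, 0.663, 2.947]
wrist_force: [-0.2, 0.4, -0.4]
width: 0.0119
```

```bash
python3 - <<'E'
from tab import *
np.set_printoptions(precision=4,suppress=True)
T=Rt(np.radians(38),-.195); ex=np.array([np.cos(.195),-np.sin(.195),0])
t=np.array([.5146,.0471,.2105])
s=robot.snapshot("wrist"); crop(s,"w10c",260,380,50,230,4)
plan(t,T)
Rm=R.from_euler("xyz",robot.get_obs()["ee_rot"]).as_matrix(); print((Rm.T@[0,0,10]).round(2))
E
```

```text
t 11.55 delta mm [-0.13 -0.27 -0.1 ] |0.3| rv [ 0.0004 -0.0005  0.0001] deg 0.0 F [ 0.27  0.82 -1.25] w 0.0116 grasp [0.5146 0.0474 0.2103]
[-6.15  0.   -7.88]
```

View pics/w10c.png

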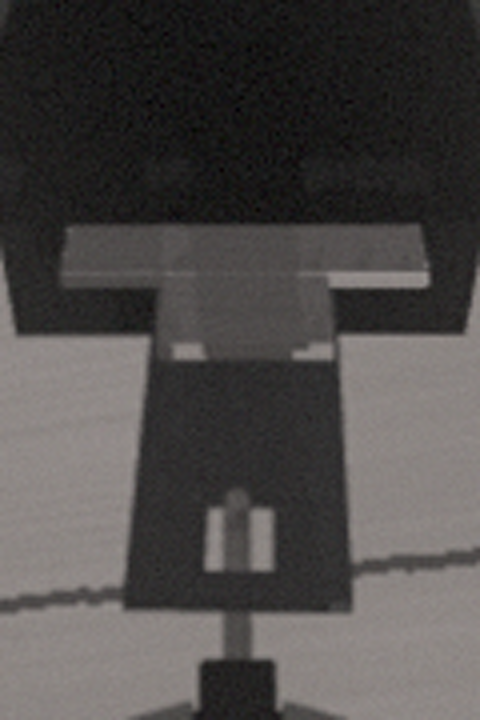

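Request:
carry_out(deltas="-1.2 0 -1.6 0 0 0 1; -2.5 0 -3.2 0 0 0 1; -3.7 0 -4.7 0 0 0 1; -4.9 0 -6.3 0 0 0 1; -6 0 -7.7 0 0 0 1; -7 0 -9 0 0 0 1; -8 0 -10.2 0 0 0 1; -8 0 -10.2 0 0 0 1")

```text
time: 12.22
tool_pos: [0.5261, 0.045, 0.2082]
ee_rot: [3.141, 0.662, 2.947]
wrist_force: [-0.2, 0.5, -2.7]
width: 0.012
```

```bash
python3 - <<'E'
from tab import *
T=Rt(np.radians(38),-.195)
t=np.array([.5146,.0471,.2105])
s=robot.snapshot("wrist"); crop(s,"w11c",260,380,50,230,4)
plan(t,T)
E
```

```text
t 12.27 delta mm [ 7.67 -0.19  9.86] |12.5| rv [ 0.0001 -0.0013  0.0001] deg 0.1 F [ 0.72  0.44 -2.21] w 0.0113 grasp [0.5146 0.0473 0.223 ]
```

View pics/w11c.png

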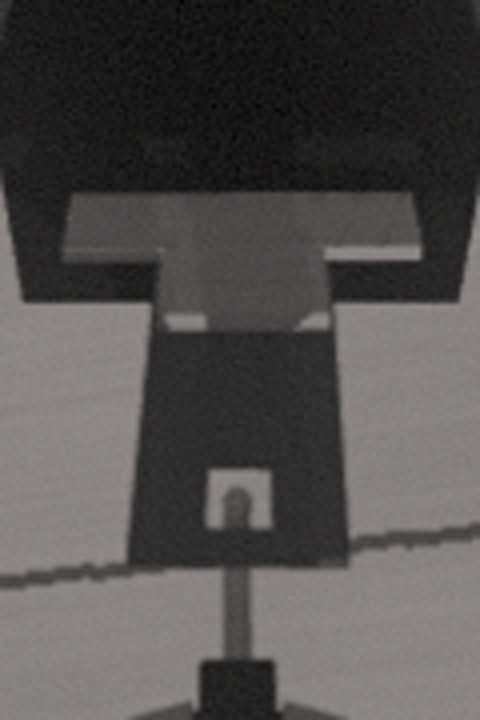

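Request:
carry_out(deltas="-1.5 0 -2 0 0 0 1; -3 0 -4 0 0 0 1; -5 0 -6.5 0 0 0 1; -7 0 -9 0 0 0 1; -9 0 -11.5 0 0 0 1; -11 0 -14 0 0 0 1; -13 0 -16.7 0 0 0 1; -15 0 -19 0 0 0 1")

```text
time: 12.93
tool_pos: [0.5265, 0.045, 0.2331]
ee_rot: [3.141, 0.663, 2.947]
wrist_force: [0.8, -0.4, -2.5]
width: 0.0113
```

```bash
python3 - <<'E'
from tab import *
T=Rt(np.radians(38),-.195)
t=np.array([.5146,.0471,.2105])
s=robot.snapshot("wrist"); crop(s,"w12c",260,380,50,230,4)
plan(t,T)
s=robot.snapshot("scene"); crop(s,"s12c",290,370,150,250,7)
E
```

```text
t 12.98 delta mm [24.37 -0.37 29.9 ] |38.6| rv [ 0.0007  0.0013 -0.0001] deg 0.1 F [ 0.59  0.17 -2.45] w 0.012 grasp [0.5154 0.0473 0.249 ]
```

View pics/w12c.png

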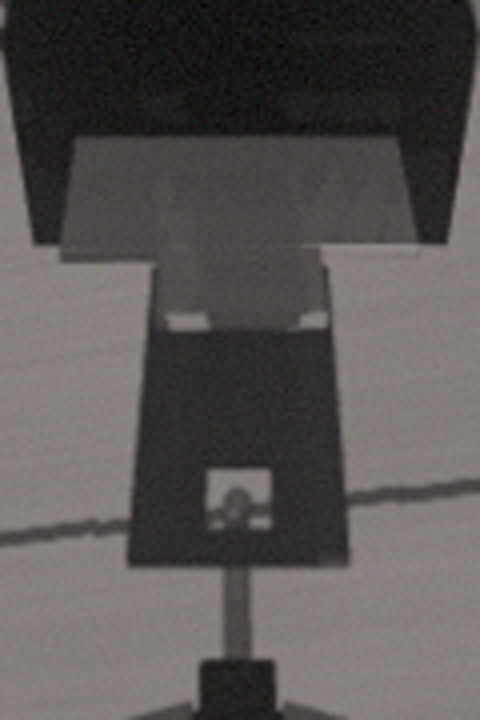

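View pics/s12c.png

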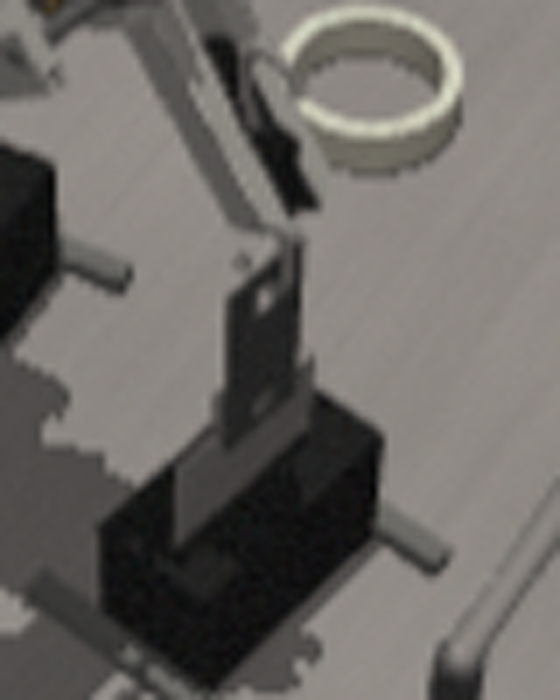

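Request:
carry_out(deltas="-1.5 0 -2 0 0 0 1; -4.5 0 -6 0 0 0 1; -9 0 -11 0 0 0 1; -13.5 0 -17 0 0 0 1; -18 0 -23 0 0 0 1; -22.5 0 -29 0 0 0 1; -26 0 -33.5 0 0 0 1; -28 0 -36 0 0 0 1")

```text
time: 13.7
tool_pos: [0.5268, 0.0451, 0.2801]
ee_rot: [3.141, 0.665, 2.946]
wrist_force: [-0.2, -0.2, -2.7]
width: 0.0118
```

```bash
python3 - <<'E'
from tab import *
T=Rt(np.radians(38),-.195)
s=robot.snapshot("wrist"); crop(s,"w13c",260,380,50,230,4)
plan([.5146,.0471,.295],T)
s=robot.snapshot("scene"); crop(s,"s13c",290,370,150,250,7)
plan([.605,.045,.295],Rt(np.radians(38),-.039))
E
```

```text
t 13.75 delta mm [ 0.91 -0.39 -0.14] |1.0| rv [ 0.0009  0.0024 -0.0003] deg 0.1 F [ 0.63 -0.36 -1.87] w 0.0122 grasp [0.5154 0.0473 0.2954]
t 13.8 delta mm [-69.83  16.93  54.11] |89.9| rv [-0.0955  0.0014 -0.1231] deg 8.9 F [-0.12 -0.96 -2.08] w 0.0118 grasp [0.5152 0.0473 0.2945]
```

View pics/w13c.png

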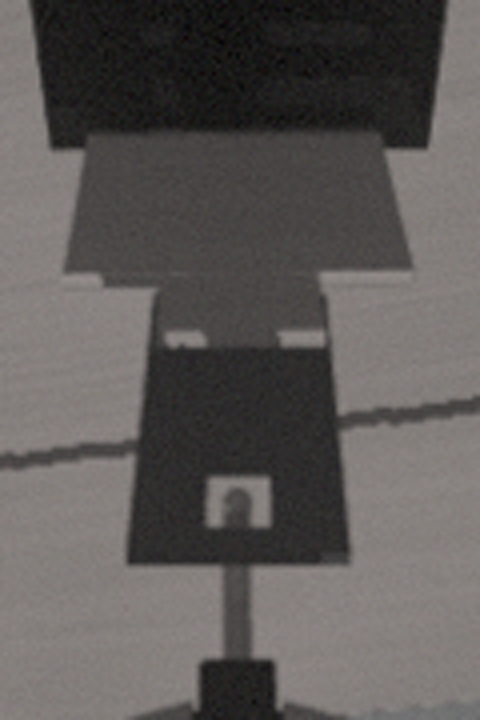

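View pics/s13c.png

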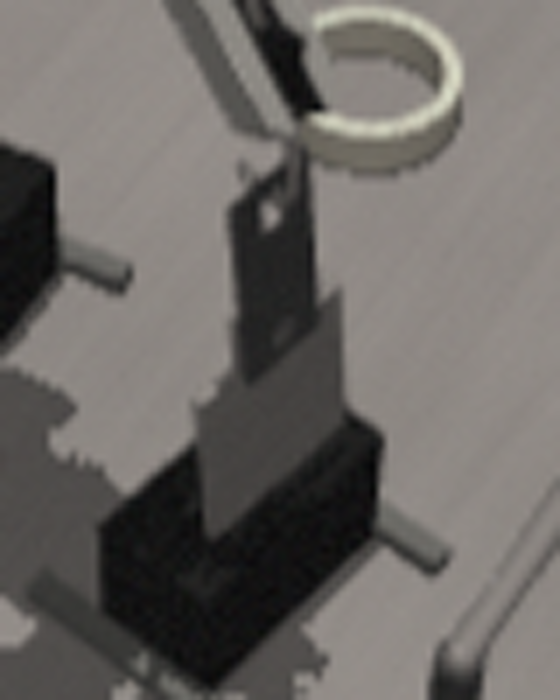

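```bash
python3 - <<'E'
from tab import *
np.set_printoptions(precision=4,suppress=True)
s=robot.snapshot("scene"); w=cloud(s); g=np.array(s["pixels"]).mean(2)
for v in range(190,240,2): print(v,w[v,321:336:3].round(3).tolist())
E
```

```text
190 [[0.42, 0.188, 0.002], [0.516, 0.029, 0.212], [0.519, 0.04, 0.203], [0.522, 0.051, 0.195], [0.526, 0.06, 0.187]]
192 [[0.424, 0.181, 0.002], [0.517, 0.028, 0.206], [0.52, 0.039, 0.198], [0.524, 0.047, 0.192], [0.526, 0.061, 0.18]]
194 [[0.428, 0.175, 0.001], [0.518, 0.028, 0.2], [0.521, 0.038, 0.191], [0.524, 0.048, 0.183], [0.528, 0.058, 0.176]]
196 [[0.432, 0.168, 0.0], [0.517, 0.029, 0.19], [0.521, 0.037, 0.185], [0.524, 0.049, 0.175], [0.528, 0.059, 0.167]]
198 [[0.437, 0.16, 0.002], [0.518, 0.028, 0.184], [0.522, 0.037, 0.177], [0.524, 0.05, 0.166], [0.529, 0.057, 0.161]]
200 [[0.44, 0.154, 0.0], [0.517, 0.03, 0.174], [0.524, 0.033, 0.175], [0.525, 0.047, 0.162], [0.526, 0.063, 0.145]]
202 [[0.446, 0.144, 0.004], [0.516, 0.032, 0.163], [0.523, 0.034, 0.165], [0.523, 0.052, 0.147], [0.526, 0.063, 0.137]]
204 [[0.513, 0.022, 0.164], [0.517, 0.03, 0.158], [0.521, 0.04, 0.15], [0.523, 0.053, 0.137], [0.527, 0.062, 0.13]]
206 [[0.514, 0.02, 0.159], [0.517, 0.03, 0.15], [0.52, 0.041, 0.14], [0.524, 0.051, 0.132], [0.528, 0.061, 0.124]]
208 [[0.515, 0.018, 0.153], [0.519, 0.028, 0.
[... 1149 characters left out ...]
, 0.015, 0.072], [0.526, 0.018, 0.073], [0.531, 0.026, 0.068], [0.534, 0.038, 0.056], [0.536, 0.053, 0.039]]
230 [[0.522, 0.01, 0.072], [0.528, 0.014, 0.071], [0.531, 0.027, 0.058], [0.534, 0.04, 0.043], [0.536, 0.054, 0.029]]
232 [[0.524, 0.005, 0.069], [0.529, 0.014, 0.062], [0.533, 0.024, 0.052], [0.535, 0.038, 0.037], [0.537, 0.053, 0.021]]
234 [[0.526, 0.003, 0.064], [0.53, 0.012, 0.055], [0.532, 0.026, 0.04], [0.535, 0.039, 0.026], [0.537, 0.055, 0.008]]
236 [[0.526, 0.002, 0.057], [0.529, 0.014, 0.042], [0.53, 0.03, 0.024], [0.534, 0.041, 0.013], [0.539, 0.051, 0.005]]
238 [[0.526, 0.004, 0.044], [0.529, 0.015, 0.032], [0.533, 0.026, 0.021], [0.534, 0.043, 0.0], [0.541, 0.047, 0.001]]
```

```bash
python3 - <<'E'
from tab import *
plan([.615,.043,.285],Rt(np.radians(38),-.039))
E
```

```text
t 13.85 delta mm [-72.64  16.97  67.58] |100.7| rv [-9.56e-02 -1.00e-04 -1.23e-01] deg 8.9 F [ 0.05 -0.38 -2.96] w 0.0117 grasp [0.5149 0.0473 0.2935]
```

Request:
carry_out(deltas="-1 0 1 -0.001 0 -0.002 1; -4 1 3.5 -0.005 0 -0.006 1; -8 2 7.5 -0.011 0 -0.014 1; -13 3 12 -0.018 0 -0.023 1; -18 4 17 -0.025 0 -0.032 1; -24 5.5 22 -0.033 0 -0.042 1; -30 7 28 -0.041 0 -0.052 1; -36 8.5 33.5 -0.048 0 -0.061 1")

```text
time: 14.52
tool_pos: [0.5771, 0.0436, 0.2736]
ee_rot: [3.141, 0.663, 3.025]
wrist_force: [0.4, -0.1, -2.6]
width: 0.0119
```

```bash
python3 - <<'E'
from tab import *
plan([.615,.043,.285],Rt(np.radians(38),-.039))
E
```

```text
t 14.52 delta mm [-36.73   4.72  33.23] |49.8| rv [-0.0473 -0.0007 -0.0612] deg 4.4 F [ 0.37 -0.1  -2.56] w 0.0119 grasp [0.5655 0.0449 0.2886]
```

Request:
carry_out(deltas="-6 1 6 -0.008 0 -0.01 1; -12 2 11 -0.016 0 -0.02 1; -18 2.5 16 -0.023 0 -0.03 1; -23 3 21 -0.03 0 -0.039 1; -28 3.5 25.5 -0.036 0 -0.047 1; -32 4 29 -0.042 0 -0.054 1; -35 4.5 32 -0.046 0 -0.059 1; -36.5 4.7 33 -0.047 0 -0.061 1")

```text
time: 15.18
tool_pos: [0.6258, 0.0426, 0.2701]
ee_rot: [-3.142, 0.662, 3.102]
wrist_force: [-0.7, 0.3, -2.2]
width: 0.0116
```

```bash
python3 - <<'E'
from tab import *
np.set_printoptions(precision=4,suppress=True)
s=robot.snapshot("wrist"); save(s,"w15"); w=cloud(s)
for t in ["hook_grip","hook_seat","hook_top","rail_mid","rivet"]:
    print(t,[(round(d["p"],2),cam2w(d["at"],s).round(4).tolist()) for d in robot.place_of(s,t)][:3])
for v in range(206,252,6):
    r=w[v,305:335]; m=(abs(r[:,0]-.61)<.05)&(r[:,2]>.15)
    if m.any(): print(v,m.sum(),r[m].mean(0))
s=robot.snapshot("scene"); crop(s,"s15c",290,400,120,250,6)
for t in ["hook_grip","hook_seat","hook_top","rail_mid","rivet"]:
    print(t,[(round(d["p"],2),cam2w(d["at"],s).round(4).tolist()) for d in robot.place_of(s,t)][:3])
plan([.615,.043,.278],Rt(np.radians(38),-.039))
E
```

```text
hook_grip [(0.87, [0.6116, 0.0417, 0.2874])]
hook_seat [(0.82, [0.6105, 0.0452, 0.2285]), (0.23, [0.6205, 0.046, 0.1599])]
hook_top [(0.92, [0.6125, 0.0415, 0.3416])]
rail_mid [(0.74, [0.6839, 0.0508, 0.3085])]
rivet [(0.8, [0.6248, 0.0439, 0.159]), (0.7, [0.6136, 0.0414, 0.3408])]
206 6 [0.6218 0.0413 0.2447]
212 7 [0.6224 0.0409 0.2497]
218 20 [0.6045 0.042  0.2676]
224 20 [0.6045 0.042  0.2721]
230 30 [0.6074 0.0425 0.2746]
236 29 [0.6051 0.0423 0.2803]
242 30 [0.6031 0.0427 0.2856]
248 30 [0.6015 0.0427 0.2905]
hook_grip [(0.45, [0.615, 0.0451, 0.2865])]
hook_seat [(0.41, [0.6154, 0.0408, 0.2352]), (0.26, [0.6047, 0.0481, 0.0784])]
hook_top [(0.49, [0.6102, 0.0461, 0.3445])]
rail_mid [(0.92, [0.6807, 0.0522, 0.3107])]
rivet [(0.62, [0.6107, 0.0464, 0.1576])]
t 15.78 delta mm [ 3.45 -0.27  6.74] |7.6| rv [-0.0006 -0.0003 -0.0009] deg 0.1 F [ 0.05  1.1  -2.35] w 0.0117 grasp [0.6136 0.0433 0.2854]
```

View pics/w15.png

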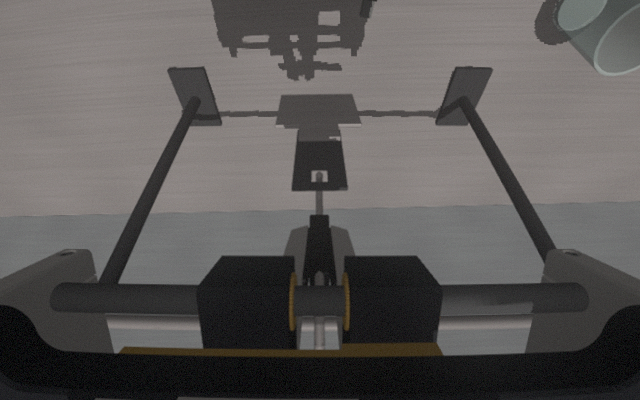

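View pics/s15c.png

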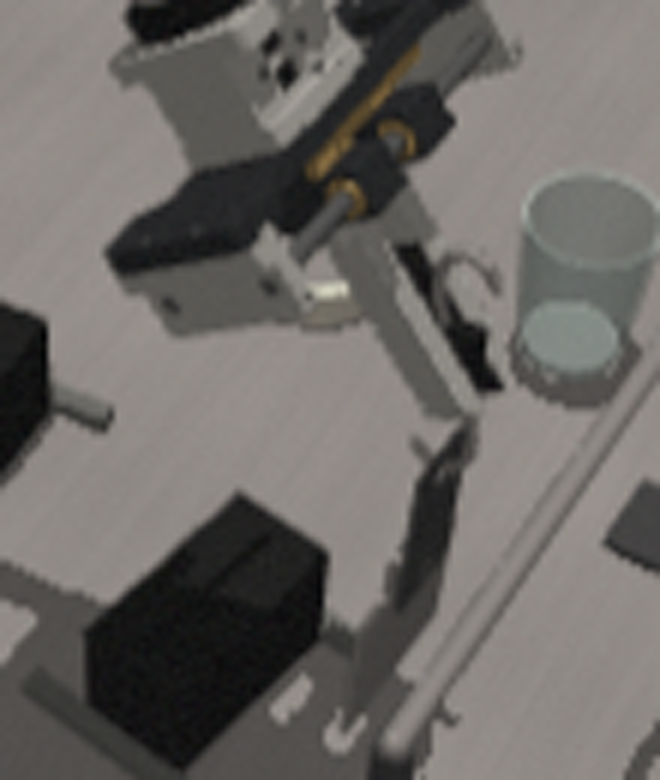

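```bash
python3 - <<'E'
from tab import *
T=Rt(np.radians(38),-.039)
plan([.645,.043,.279],T);plan([.682,.043,.279],T)
E
```

```text
t 15.78 delta mm [-20.79   0.93  24.4 ] |32.1| rv [-0.0006 -0.0003 -0.0009] deg 0.1 F [ 0.05  1.1  -2.35] w 0.0117 grasp [0.6136 0.0433 0.2854]
t 15.78 delta mm [-49.93   2.41  47.15] |68.7| rv [-0.0006 -0.0003 -0.0009] deg 0.1 F [ 0.05  1.1  -2.35] w 0.0117 grasp [0.6136 0.0433 0.2854]
```

Request:
carry_out(deltas="-1 0 1 0 0 0 1; -4 0 4.5 0 0 0 1; -8 0.3 9 0 0 0 1; -12 0.5 14 0 0 0 1; -15.5 0.7 18 0 0 0 1; -18.5 0.9 21.5 0 0 0 1; -20.5 0.9 24 0 0 0 1; -21 0.9 24.5 0 0 0 1")

```text
time: 16.45
tool_pos: [0.6575, 0.0424, 0.2634]
ee_rot: [-3.142, 0.662, 3.101]
wrist_force: [1.5, 0.3, -2.3]
width: 0.0115
```

```bash
python3 - <<'E'
from tab import *
np.set_printoptions(precision=4,suppress=True)
T=Rt(np.radians(38),-.039)
s=robot.snapshot("scene"); crop(s,"s16c",310,420,140,250,6); w=cloud(s)
for t in ["hook_grip","hook_seat","hook_top","rail_mid","rivet"]:
    print(t,[(round(d["p"],2),cam2w(d["at"],s).round(4).tolist()) for d in robot.place_of(s,t)][:3])
plan([.645,.043,.279],T);plan([.682,.043,.279],T)
m=(w[...,2]>.318)&(w[...,2]<.35)&(abs(w[...,1]-.043)<.01)&(w[...,0]>.63)&(w[...,0]<.7); P=w[m]; print(P[np.argsort(P[:,0])][-12:])
E
```

```text
hook_grip [(0.68, [0.6435, 0.0419, 0.2776])]
hook_seat [(0.69, [0.6461, 0.0418, 0.2251])]
hook_top [(0.68, [0.6423, 0.0456, 0.3336])]
rail_mid [(0.63, [0.6799, 0.0524, 0.312])]
rivet []
t 16.75 delta mm [ 0.09  0.07 -0.03] |0.1| rv [-0.0007 -0.0005 -0.0009] deg 0.1 F [-0.5   0.15 -1.61] w 0.0121 grasp [0.6451 0.0429 0.279 ]
t 16.75 delta mm [-29.06   1.55  22.72] |36.9| rv [-0.0007 -0.0005 -0.0009] deg 0.1 F [-0.5   0.15 -1.61] w 0.0121 grasp [0.6451 0.0429 0.279 ]
[[0.6518 0.0433 0.3342]
 [0.6531 0.0403 0.3345]
 [0.6534 0.0409 0.331 ]
 [0.6543 0.0421 0.3366]
 [0.6549 0.0415 0.3344]
 [0.6552 0.0421 0.331 ]
 [0.6555 0.0427 0.3275]
 [0.6559 0.0429 0.3245]
 [0.6564 0.0438 0.3331]
 [0.657  0.0434 0.3307]
 [0.6578 0.042  0.3293]
 [0.6587 0.0403 0.3283]]
```

View pics/s16c.png

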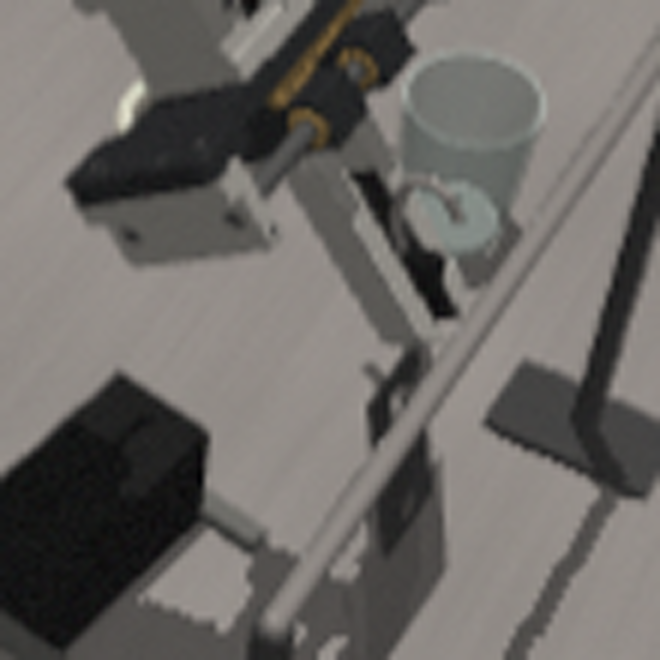

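Request:
carry_out(deltas="-1 0 1 0 0 0 1; -4 0.2 3 0 0 0 1; -9 0.5 7 0 0 0 1; -14.5 0.8 11.4 0 0 0 1; -20 1 15.6 0 0 0 1; -25 1.3 19.5 0 0 0 1; -28 1.5 22 0 0 0 1; -29 1.5 22.7 0 0 0 1")

```text
time: 17.42
tool_pos: [0.6946, 0.0424, 0.2634]
ee_rot: [-3.142, 0.662, 3.101]
wrist_force: [0.2, -0.2, -2.3]
width: 0.0116
```

```bash
python3 - <<'E'
from tab import *
np.set_printoptions(precision=4,suppress=True)
T=Rt(np.radians(38),-.039)
s=robot.snapshot("scene"); crop(s,"s17c",330,420,150,250,7); w=cloud(s)
for t in ["hook_grip","hook_seat","hook_top"]:
    print(t,[(round(d["p"],2),cam2w(d["at"],s).round(4).tolist()) for d in robot.place_of(s,t)][:3])
m=(abs(w[...,2]-.312)<.012)&(abs(w[...,0]-.68)<.03)&(abs(w[...,1]-.05)<.16)&(abs(w[...,1]-.04)>.015); P=w[m]
a=np.polyfit(P[:,1],P[:,0],1); print("rail x at .043",np.polyval(a,.043))
plan([.682,.043,.279],T);plan([.682,.043,.262],T)
E
```

```text
hook_grip [(0.7, [0.6842, 0.044, 0.2781]), (0.45, [0.6826, 0.046, 0.2757])]
hook_seat [(0.49, [0.6816, 0.0439, 0.2223]), (0.45, [0.6805, 0.0445, 0.3328])]
hook_top []
rail x at .043 0.6817531493114881
t 17.62 delta mm [-0.16  0.05 -0.25] |0.3| rv [-0.0007 -0.0009 -0.0008] deg 0.1 F [-0.53  0.92 -2.86] w 0.0118 grasp [0.682  0.043  0.2787]
t 17.62 delta mm [10.29  0.05 13.15] |16.7| rv [-0.0007 -0.0009 -0.0008] deg 0.1 F [-0.53  0.92 -2.86] w 0.0118 grasp [0.682  0.043  0.2787]
```

View pics/s17c.png

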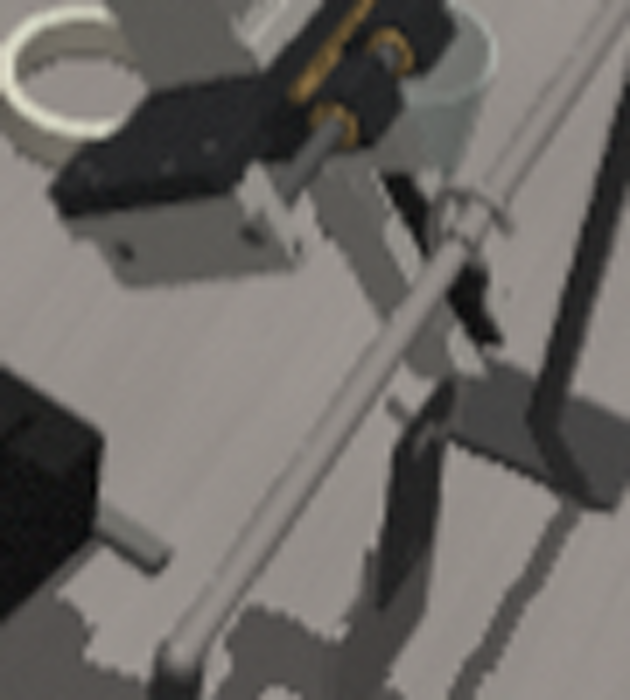

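Request:
carry_out(deltas="1 0 1 0 0 0 1; 2.5 0 3 0 0 0 1; 4 0 5 0 0 0 1; 5.5 0 7 0 0 0 1; 7 0 9 0 0 0 1; 8.5 0 10.8 0 0 0 1; 9.2 0 11.8 0 0 0 1; 9.2 0 11.8 0 0 0 1")

```text
time: 18.28
tool_pos: [0.6936, 0.0425, 0.2481]
ee_rot: [-3.142, 0.662, 3.101]
wrist_force: [0.2, -0.2, -2.0]
width: 0.0116
```

```bash
python3 - <<'E'
from tab import *
T=Rt(np.radians(38),-.039)
plan([.682,.043,.2605],T)
for _ in range(3): robot.snapshot("top"); plan([.682,.043,.26],T)
E
```

```text
t 18.28 delta mm [1.48 0.08 2.09] |2.6| rv [-0.0007 -0.0017 -0.0009] deg 0.1 F [ 0.18 -0.18 -2.04] w 0.0116 grasp [0.6819 0.0429 0.2631]
t 18.33 delta mm [2.16 0.09 2.74] |3.5| rv [-0.0007 -0.0011 -0.0009] deg 0.1 F [ 0.32  0.01 -2.29] w 0.0114 grasp [0.682  0.0429 0.2635]
t 18.38 delta mm [2.48 0.09 2.93] |3.8| rv [-0.0007 -0.0006 -0.0009] deg 0.1 F [-0.18 -0.15 -2.15] w 0.012 grasp [0.6822 0.0429 0.2638]
t 18.43 delta mm [2.68 0.08 3.07] |4.1| rv [-0.0007 -0.0002 -0.0009] deg 0.1 F [-0.11 -0.19 -2.38] w 0.0121 grasp [0.6822 0.0429 0.2641]
```

Lower 2.5 mm, then in small steps.

Request:
carry_out(deltas="0.3 0 0.4 0 0 0 1; 0.6 0 0.8 0 0 0 1; 0.9 0 1.2 0 0 0 1; 1.2 0 1.6 0 0 0 1; 1.5 0 2 0 0 0 1; 1.5 0 2 0 0 0 1; 1.5 0 2 0 0 0 1; 1.5 0 2 0 0 0 1")

```text
time: 19.1
tool_pos: [0.6939, 0.0424, 0.2464]
ee_rot: [-3.142, 0.663, 3.101]
wrist_force: [0.5, 0.1, -2.6]
width: 0.0117
```

```bash
python3 - <<'E'
from tab import *
T=Rt(np.radians(38),-.039)
for _ in range(4): plan([.682,.043,.26],T); robot.snapshot("top")
E
```

```text
t 19.1 delta mm [1.03 0.11 1.  ] |1.4| rv [-0.0007 -0.0005 -0.0009] deg 0.1 F [ 0.5   0.08 -2.61] w 0.0117 grasp [0.6822 0.0429 0.2614]
t 19.15 delta mm [1.03 0.08 0.99] |1.4| rv [-0.0007 -0.0005 -0.0009] deg 0.1 F [ 0.18  0.15 -2.8 ] w 0.0118 grasp [0.6822 0.0429 0.2614]
t 19.2 delta mm [1.1  0.06 1.  ] |1.5| rv [-0.0007 -0.0004 -0.0009] deg 0.1 F [-0.63  0.04 -2.29] w 0.0116 grasp [0.6822 0.0429 0.2615]
t 19.25 delta mm [1.08 0.07 1.03] |1.5| rv [-0.0007 -0.0004 -0.0009] deg 0.1 F [ 0.13  0.18 -2.77] w 0.012 grasp [0.6822 0.0429 0.2615]
```

Request:
carry_out(deltas="0.2 0 0.2 0 0 0 1; 0.4 0 0.4 0 0 0 1; 0.6 0 0.6 0 0 0 1; 0.8 0 0.9 0 0 0 1; 0.8 0 0.9 0 0 0 1; 0.8 0 0.9 0 0 0 1; 0.8 0 0.9 0 0 0 1; 0.8 0 0.9 0 0 0 1")

```text
time: 19.97
tool_pos: [0.694, 0.0424, 0.2458]
ee_rot: [3.142, 0.664, 3.101]
wrist_force: [-0.4, 1.1, -0.4]
width: 0.0119
```

```bash
python3 - <<'E'
from tab import *
T=Rt(np.radians(38),-.039)
for _ in range(4): plan([.682,.043,.26],T); robot.snapshot("top")
E
```

```text
t 19.97 delta mm [0.75 0.09 0.41] |0.9| rv [-0.0007  0.0005 -0.0009] deg 0.1 F [-0.4   1.12 -0.37] w 0.0119 grasp [0.6823 0.0429 0.2608]
t 20.02 delta mm [0.77 0.08 0.42] |0.9| rv [-0.0007  0.0005 -0.0009] deg 0.1 F [-0.81 -0.57  0.44] w 0.0117 grasp [0.6823 0.0429 0.2608]
t 20.07 delta mm [0.74 0.1  0.41] |0.9| rv [-0.0007  0.0005 -0.0009] deg 0.1 F [-0.02 -0.18 -0.79] w 0.0115 grasp [0.6823 0.0429 0.2608]
t 20.12 delta mm [0.7  0.08 0.37] |0.8| rv [-0.0007  0.0004 -0.0009] deg 0.1 F [ 0.45  0.89 -0.39] w 0.0115 grasp [0.6823 0.0429 0.2607]
```

Request:
carry_out(deltas="0 0 0 0 0 0 0.87; 0 0 0 0 0 0 0.85; 0 0 0 0 0 0 0.82; 0 0 0 0 0 0 0.78; 0 0 0 0 0 0 0.72; 0 0 0 0 0 0 0.65; 0 0 0 0 0 0 0.6; 0 0 0 0 0 0 0.6")

```text
time: 20.83
tool_pos: [0.6938, 0.0425, 0.2452]
ee_rot: [3.142, 0.663, 3.101]
wrist_force: [0.4, 0.6, -0.6]
width: 0.0375
```

```bash
python3 - <<'E'
from tab import *
T=Rt(np.radians(38),-.039)
s=robot.snapshot("wrist"); save(s,"w20"); plan([.682,.043,.26],T); 
s=robot.snapshot("scene"); crop(s,"s20c",330,420,150,270,6)
E
```

```text
t 20.88 delta mm [0.19 0.06 0.06] |0.2| rv [-0.0007 -0.0006 -0.0009] deg 0.1 F [ 0.2   0.06 -0.34] w 0.0378 grasp [0.6821 0.043  0.2602]
```

View pics/w20.png

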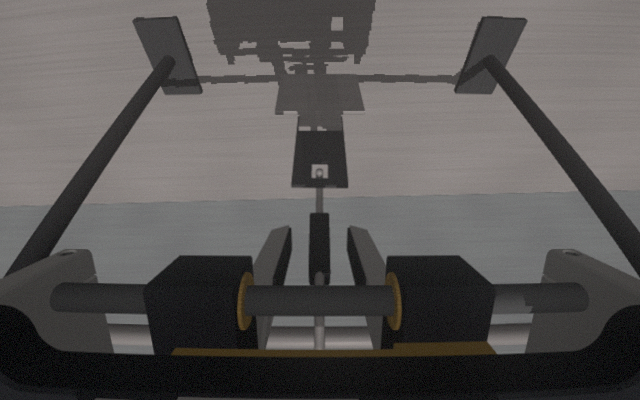

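View pics/s20c.png

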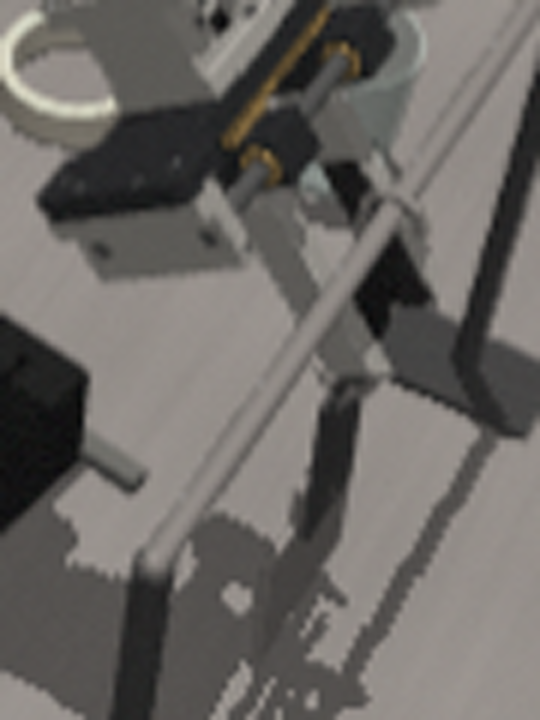

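Released with the hook centred between the fingers (gap 38 mm, hook at column 319); it stays on the rail. Retract straight back along the tool.

Request:
carry_out(deltas="0 0 -3 0 0 0 0.55; 0 0 -9 0 0 0 0.5; 0 0 -18 0 0 0 0.5; 0 0 -30 0 0 0 0.5; 0 0 -43 0 0 0 0.5; 0 0 -56 0 0 0 0.5; 0 0 -68 0 0 0 0.5; 0 0 -75 0 0 0 0.5")

```text
time: 21.6
tool_pos: [0.6472, 0.0444, 0.3079]
ee_rot: [3.141, 0.667, 3.101]
wrist_force: [0.6, -0.4, 0.6]
width: 0.0467
```

Request:
carry_out(deltas="0 0 -10 0 0 0 0.5; 0 0 -25 0 0 0 0.5; 0 0 -40 0 0 0 0.5; 0 0 -55 0 0 0 0.5; 0 0 -60 0 0 0 0.5; 0 0 -60 0 0 0 0.5; 0 0 -60 0 0 0 0.5; 0 0 -60 0 0 0 0.5")

```text
time: 22.27
tool_pos: [0.6107, 0.0457, 0.3502]
ee_rot: [-3.142, 0.661, 3.101]
wrist_force: [-0.5, -0.6, 0.6]
width: 0.047
```

```bash
cat > chk.py <<'E'
from tab import *
import sys
for k in range(3):
    s=robot.snapshot("scene"); w=cloud(s)
    m=(w[...,2]>.04)&(w[...,2]<.23)&(abs(w[...,0]-.685)<.05)&(abs(w[...,1]-.04)<.06); P=w[m]
    print(round(float(robot.get_obs()["time"]),2),len(P),P.mean(0).round(4),P[:,2].min().round(3))
    for t in ["hook_grip","hook_seat","hook_top","rivet","scraper","bottle","tumbler","tape"] if k==0 else ["hook_top","rivet"]:
        print(t,[(round(d["p"],2),cam2w(d["at"],s).round(3).tolist()) for d in robot.place_of(s,t)][:2])
crop(s,sys.argv[1]+"s",310,430,150,280,5)
s=robot.snapshot("wrist"); save(s,sys.argv[1]+"w")
E
python3 chk.py f1
```

```text
22.32 389 [0.6811 0.0368 0.1365] 0.052
hook_grip [(0.7, [0.68, 0.048, 0.261])]
hook_seat [(0.58, [0.679, 0.043, 0.207])]
hook_top [(0.56, [0.68, 0.043, 0.319]), (0.28, [0.575, 0.349, 0.0])]
rivet [(0.59, [0.683, 0.046, 0.134]), (0.48, [0.511, 0.05, 0.006])]
scraper [(0.85, [0.682, 0.045, 0.051]), (0.17, [0.683, 0.045, 0.134])]
bottle [(0.85, [0.516, -0.361, -0.0])]
tumbler [(0.72, [0.573, 0.347, -0.0]), (0.2, [0.685, 0.042, 0.055])]
tape [(0.69, [0.424, 0.325, 0.001])]
22.77 394 [0.6811 0.0371 0.1371] 0.052
hook_top [(0.71, [0.681, 0.057, 0.311]), (0.52, [0.684, 0.044, 0.315])]
rivet [(0.62, [0.681, 0.043, 0.135])]
22.92 391 [0.6811 0.0369 0.1365] 0.054
hook_top [(0.66, [0.677, 0.044, 0.316])]
rivet [(0.59, [0.682, 0.044, 0.135])]
```

View pics/f1s.png

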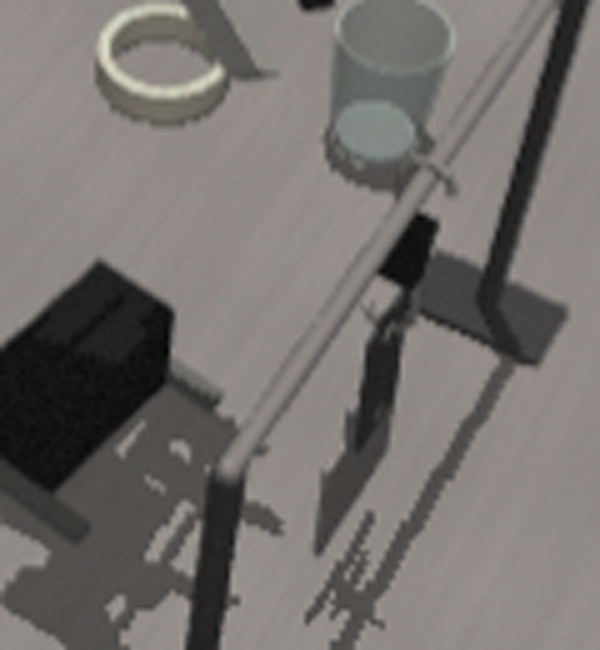

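View pics/f1w.png

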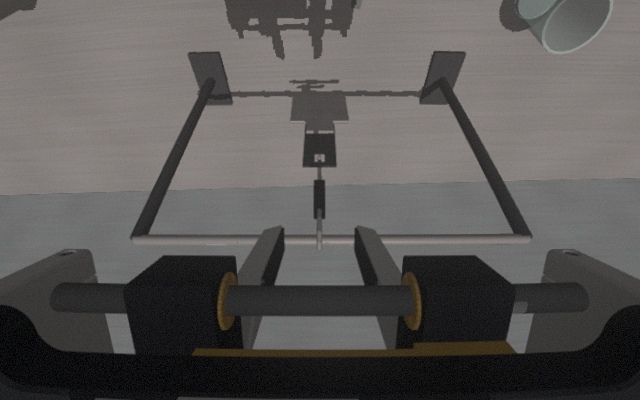

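The hook and scraper hang still on the rail: the scraper's mean point stays put within 0.3 mm over 0.6 s, and the blade edge is at about 0.052 m. The hand is well clear, so I am handing in.

```bash
python3 -c "
from bench import robot
print(robot.close_job())"
```

```text
the job is handed in; nothing more can be done
None
```

The scraper now hangs on the rail by the S-hook, and I handed the job in at about 23 s. The system gives no verdict, so this rests on my own checks.

**What I did:**
1. I gripped the hook by its black grip with the hand tilted back 38° and lifted it off the rail.
2. I turned it to line up with the tab and passed its lower tip through the hole. The wrist camera showed the tip centred in the hole.
3. I drew the scraper up about 75 mm out of the holder and moved it to the rail.
4. I lowered the hook until the rail took the load, opened the fingers and backed the hand away.

**Last checks:**
- **Hook on the rail:** the hook's top measured about (0.680, 0.043, 0.317) m, within about 4 mm of the rail's line. One low-quality network reading was 13 mm off along the rail and disagreed with the others.
- **Scraper:** the blade's lower edge is about 52 mm above the worktop, clear of the holder. It moved less than 1 mm between pictures over 0.6 s.
- **Forces:** the vertical wrist reading never passed about 3 N at any check.
- **Bottle, tumbler and tape:** all three still measured within a few millimetres of where they started.

I couldn't measure the hook-to-rail and hook-to-scraper forces directly. I inferred them from the wrist readings at the end of each move.

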